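# Pass a parts tin into the dry box through its two-door hatch

### The arm

A 6-joint arm with a two-finger parallel gripper is mounted at the origin on the work surface. World frame = base frame: x ahead of the robot, y to its left, z up, the work surface at z = 0. Lengths are in m, angles in degrees, forces in N, time in s.
With the tool pointing down it reaches from about 0.35 to 0.925 m from the base axis. Payload 6.4 kg.
Tool frame: the origin (TCP) lies at the very end of the fingers, on their centre line; the grasp point (between the pads) lies behind it (bot.hold_point_z is the x of the grasp point in the tool frame, in m); x points along the fingers, y is the direction in which the jaws open and shut, and the axes are right-handed (so a half turn about x gives the same grasp; the last joint's range is limited). The gripper opens to 94 mm and grips with 3 to 60 N. Pads are 16 mm wide; open, the fingers measure 119 mm over their backs; the gripper's body (75 mm by 177 mm) begins 78 mm behind the grasp point.
Start: joints at [55.113, 14.043, 89.255, -0, 76.702, -9.975], TCP at [0.274, 0.59, 0.205] pointing down, gripper open.
Joint ranges: [-179.41, 179.41], [-58.25, 129.5], [7.25, 145.43], [-54.29, 234.29], [11.92, 165.04], [-157.13, 157.13]. Speed limits (degrees/s): [147.25, 147.25, 180, 180, 180, 180].

### API

Orientations are given as [roll, pitch, yaw] about the fixed x, y, z axes, in that order (R = Rz(yaw) Ry(pitch) Rx(roll)).
In Python, from rig import bot, vision, job gives the robot as it stands. The module is installed in compiled form; this text tells all that it offers.
- The arm moves only by the tool jog_arm, never from a script. Its argument "deltas" is a list of rows, each an object of numbers: "x", "y", "z": the shift along the tool's x, y, z scaled (see below); "roll": the turn about the tool's x scaled (see below). A call has 1 to 20 rows; each row shifts and turns the commanded pose from where the row before left it, along the tool's axes as they then stand; what a row does not reach is not made up. The controller multiplies each number of a shift by 0.025 m and each number of a turn by 0.1 rad. A row lasts 1/10 s, in which the tool goes at most 50 mm and 8.59 degrees, less where a joint would pass 70% of its speed; a pose out of reach is approached as far as the arm can. A call with a number of a shift or a turn outside -1 to 1 is refused whole. A call with a gripper value outside its range is refused whole. "fingers" is the opening in per cent of the stroke, from 0 (shut) to 100 (fully open), set as the call begins (left out, the last holds). The fingers move at their own pace and stop on an object; "force" is the grip in N (left out, the last holds). Time passes only in rows, so rows that do not move let the fingers close. It gives the time, the measured TCP pose, the force and the opening at its end, in the units of the state.
- bot.read_state(): the state, without advancing time (a new reading comes with each control period).
- vision.read_camera(name): name is "scene" or "top" or "wrist"; returns the picture (420x560x3 uint8, blue, green, red); there is no depth.
- vision.camera_model(name): a dict with "fx", "fy", "cx", "cy" (pixels), "k1" (the pictures are not rectified: a ray, as slopes to the right and down, at radius r is drawn at 1 + k1 r^2 times it, then the intrinsics apply), "R" (3x3) and "t" (3): a world point X has camera coordinates R X + t. Camera axes: x right, y down, z forward; pixel columns grow to the right and rows downward; lengths in m; the calibration is good to about 2 mm. A picture is of the moment at which its call begins: read the wrist's pose just before it. camera_model takes no time and is no camera call; for the wrist camera it gives the pose at the moment of the call.
- job.job_done(): hands the job in, once; it reports no verdict.
The state is a dict: "clock": time; "joint_pos": joint angles; "joint_vel": joint speeds; "joint_torque": joint torques, N m; "tcp_pos": TCP position; "ee_rot": TCP orientation; "ft_force": force on the tool from outside, world axes, zero at the start; "wrist_torque": the same for the moment, N m; "opening": finger opening in m.
Only numpy, scipy, OpenCV 4.12 (cv2) and the standard library are available. Lean on these libraries where they do the work, as an engineer would, in place of code of your own. Each camera call takes 0.05 s, during which the arm holds its last target. There are 200 camera calls.

### The job

Put the round steel tin that stands on the shelf away in the dry box through its sloping side hatch, lid side up: set it down in the hatch and shut the hatch's outer lid fully. Only then press the plunger of the inner gate right down to its stop, keep it down until the tin has slid through into the box, and let it come back up so that both doors end shut. Do not drop the tin, and leave the other things on the shelf where they are.

Things in the scene. Friction and masses are not known exactly. Their poses are not given: they have to be found in the camera images.
- tin: the round plain steel parts tin with a press-fit lid: 64 mm diameter, 50 mm high, about 0.25 kg. It stands on the shelf lid up; origin at the centre of its underside, z along its axis towards its lid.
- drybox: the dry box: clear panels in an aluminium frame, 340 mm (x) by 320 mm (y), 187 mm high, fixed on the shelf with its hatch on its -y side. Frame: origin on the shelf top straight below the middle of the hatch's gate slot, y level from the hatch towards the box, z up; the box stands from y = 112 to 432 mm.
- hatch: aluminium duct fixed to the box, sloping 25 deg down into it. Sloping frame: origin on the duct floor mid-slot, 100 mm above the shelf; y down the floor to the box, z square to the floor (leans 25 deg to the box), x across. Slippery steel floor at z = 0, y -170 to 208 mm, inside x -65 to 65, walls up to z = 58. Open above from y = -166 to -38; gate housing y -36 to 14, up to z = 76.
- bay (a point): point on the duct floor in the middle of the open loading bay, at (0, -83, 0) mm in hatch, with its axes: a good place to set the tin on its base, square to the floor. Let go there, the tin slides down to rest against the shut gate (base centre then at y about -34).
- tray (a point): point on the duct floor inside the box, at (0, 175, 0) mm in hatch, with its axes, where the underside of the tin comes to rest against a rubber stop (it may be up to 33 mm to either side). Once the gate is fully down the tin slides here in 0.5 to 1 s.
- lid (a joint): angle of the outer lid in rad: 0 shut flat on the duct, 1.5 its open limit; it starts open at 1.38 to 1.5, so leans over the bay. Hinge along x at y = -166, z = 58 mm of hatch (the uphill end); the free edge shuts towards the gate. The stiff hinge stays where it is left; 1 to 4 N at the free half moves it.
- lid_edge (a point): middle of the lid's free edge, on the outer face. Lid: clear plate in an aluminium frame, 146 mm wide (x), 128 mm from hinge to free edge, 4 mm thick, with a black finger strip along the free edge (16 mm wide, 8 mm proud of the outer face). Turns with the lid: y from hinge to free edge, z out of the outer face.
- plunger (a joint): travel of the sprung plunger in m: 0 up, inner gate shut; 0.062 on its stop, gate fully below the duct floor. It moves along -z of hatch. The spring resists with about 4 N at the top, 8 N at the bottom, and brings it back up when let go. The gate is a steel plate across the duct, fixed to the plunger.
- knob_top (a point): centre of the flat top of the plunger's round black palm knob, 44 mm diameter, 18 mm thick; when up it is at (0, 0, 160) mm in hatch. Knob and rod lean 25 deg from vertical towards the box. z along the rod, away from the duct.
- plug_a: spare plug top, white, 52 by 50 by 26 mm, lying with its three brass pins up (49 mm high). Leave alone. Origin at the centre of its underside.
- plug_b: a second, like plug top, nearer the robot. Leave alone.
- adapter: black plastic socket adapter, a 62 by 62 by 58 mm block with brass pins 20 mm out of its +x side. Leave alone. Origin at the centre of its underside.
- bulb: frosted globe bulb, 80 mm diameter, in its open cardboard carton 76 by 76 by 70 mm, 127 mm high in all. Leave alone. Origin at the centre of the carton's underside.

How it is judged (in metres and radians):
On the way, in this order (a step that is already met when the one before it is completed fails the run):
1. the tin stands in the hatch in front of the shut inner gate, let go (y of tin in the frame of hatch between -0.055 and -0.02 m and z of tin in the frame of hatch between -0.01 and 0.01 m and angle between the z axis of tin and the z axis of hatch, either way round below 0.2 rad and angle between tin's own z axis and vertical below 0.8 rad and contact force between the fingers and tin below 0.2 N and value of joint plunger below 0.004 m), for 0.2 s.
2. the outer lid is fully shut on the tin in the hatch (value of joint lid below 0.04 rad and y of tin in the frame of hatch between -0.055 and -0.02 m and z of tin in the frame of hatch between -0.01 and 0.01 m), for 0.2 s.
3. the plunger is pressed to its stop, the outer lid still shut (value of joint plunger above 0.058 m and value of joint lid below 0.04 rad), for 0.1 s.
At the end, for the whole second after the job is handed in: The tin rests still inside the dry box at the foot of the slide, standing lid up on it (base centre 150 to 190 mm past the gate, base within 10 mm of the floor, tilted under 11 degrees to it); the outer lid is shut (under 0.04 rad) and the plunger is back up, its gate shut (under 4 mm) (y of tin in the frame of hatch between 0.15 and 0.19 m and x of tin in the frame of hatch between -0.045 and 0.045 m and z of tin in the frame of hatch between -0.01 and 0.01 m and angle between the z axis of tin and the z axis of hatch, either way round below 0.2 rad and angle between tin's own z axis and vertical below 0.8 rad and linear speed of tin below 0.02 m/s and value of joint lid below 0.04 rad and value of joint plunger below 0.004 m); the robot touches nothing.
It fails at once if the inner gate is opened (plunger more than 8 mm down) while the outer lid is not shut (more than 0.06 rad) (value of joint plunger above 0.008 m and value of joint lid above 0.06 rad).
It fails at once if the tin is dropped or thrown (over 1.3 m/s while not held) (linear speed of tin above 1.3 m/s and contact force between the fingers and tin below 0.2 N).
It fails at once if a bystander is moved more than 20 mm (distance of any of plug_a, plug_b, adapter, bulb from where it was at the start of the episode above 0.02 m).
It also fails if it takes over 58 s, if anything falls off the work surface, if the arm or the gripper's body presses on something with over 40 N, if the wrist force passes 120 N, or if a joint passes its speed limit or range.

## Working session

There is one attempt and no reset: what is moved stays moved. The work goes in short steps, Python scripts to look and compute and a tool call to move; the robot and the scene stay as the last step left them, time stands still between calls to the robot, and variables do not carry over. Pictures are saved under pics/ and viewed, about 8 in all and at most 12, crops included, and the job is handed in when it is done.

Besides the shell and the picture viewer there is one more tool, called after "Call:" by a JSON object that holds its "name" and its "arguments", one argument or row to a line. jog_arm: Moves the arm, as the interface text tells. Its arguments: {"type":"object","properties":{"deltas":{"type":"array"},"fingers":{"type":"number"},"force":{"type":"number"}},"required":["deltas"]}

```bash
mkdir -p pics; python3 - <<'E'
from rig import bot, vision, job
import cv2, numpy as np
print(bot.read_state(), bot.hold_point_z)
for n in ("scene","top","wrist"):
    m=vision.camera_model(n); print(n,{k:np.round(v,3).tolist() for k,v in m.items()})
    im=vision.read_camera(n); cv2.imwrite(f"pics/{n}0.png",im)
E
```

```text
{'clock': 0.0, 'joint_pos': array([ 5.51122185e+01,  1.40831137e+01,  8.93227765e+01,  5.89669987e-04,
        7.67023590e+01, -9.97413544e+00]), 'joint_vel': array([ 0.04060696, -0.01347123, -0.04056802, -0.03380483, -0.02198875,
        0.09934405]), 'joint_torque': array([ 1.11569538e-03, -4.15851617e+01, -3.14596796e+01,  6.84780045e-02,
        3.32659506e-02, -1.25537213e-04]), 'tcp_pos': array([0.27345236, 0.589031  , 0.20437662]), 'ee_rot': array([-100.2777381 ,   89.89174934, -125.19152037]), 'ft_force': array([-0.03389268,  0.22178706,  1.144903  ]), 'wrist_torque': array([-0.03998583, -0.03136189, -0.01044561]), 'opening': 0.09408900265105646} -0.0188
scene {'fx': 542.313, 'fy': 542.313, 'cx': 283.769, 'cy': 211.278, 'k1': -0.219, 'R': [[0.395, 0.919, 0.002], [0.578, -0.247, -0.778], [-0.715, 0.308, -0.628]], 't': [-0.169, -0.211, 1.666]}
top {'fx': 437.808, 'fy': 437.808, 'cx': 284.557, 'cy': 211.646, 'k1': -0.091, 'R': [[0.02, -1.0, 0.021], [-0.987, -0.024, -0.162], [0.162, -0.018, -0.987]], 't': [-0.082, 0.604, 1.191]}
wrist {'fx': 334.013, 'fy': 334.013, 'cx': 278.147, 'cy': 206.828, 'k1': 0.006, 'R': [[0.421, 0.907, -0.002], [0.87, -0.404, 0.282], [0.255, -0.12, -0.959]], 't': [-0.648, -0.029, 0.392]}
```

View pics/scene0.png

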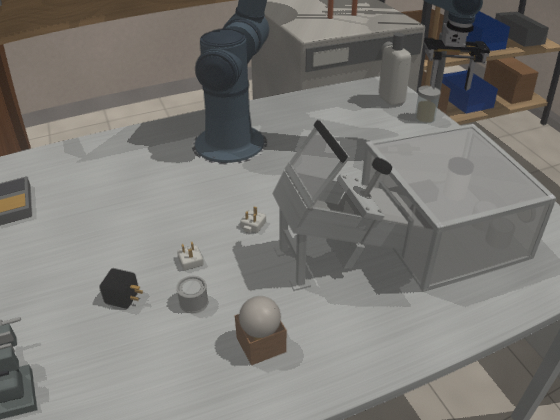

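View pics/top0.png

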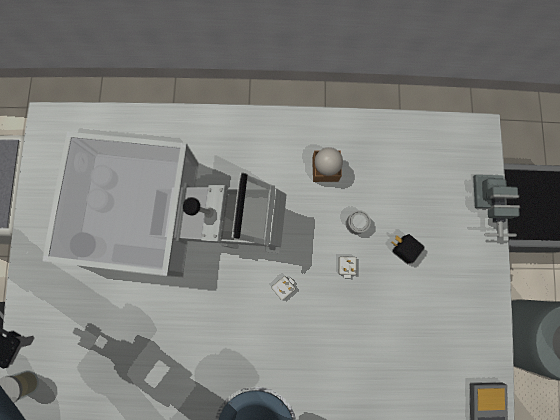

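The scene view shows the tin at about (193,294), the knob at (382,166) and the lid strip at (330,140). In the top view the tin is at (359,222) and the knob at (191,206), with the box at left and hatch to its right. I'll zoom in to get precise points.

```bash
python3 - <<'E'
import cv2
t=cv2.imread("pics/top0.png"); s=cv2.imread("pics/scene0.png")
cv2.imwrite("pics/topz.png",cv2.resize(t[120:310,160:420],None,fx=3,fy=3,interpolation=cv2.INTER_CUBIC))
cv2.imwrite("pics/scenez.png",cv2.resize(s[110:320,160:420],None,fx=3,fy=2.85,interpolation=cv2.INTER_CUBIC))
E
```

```text
(no output)
```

View pics/topz.png

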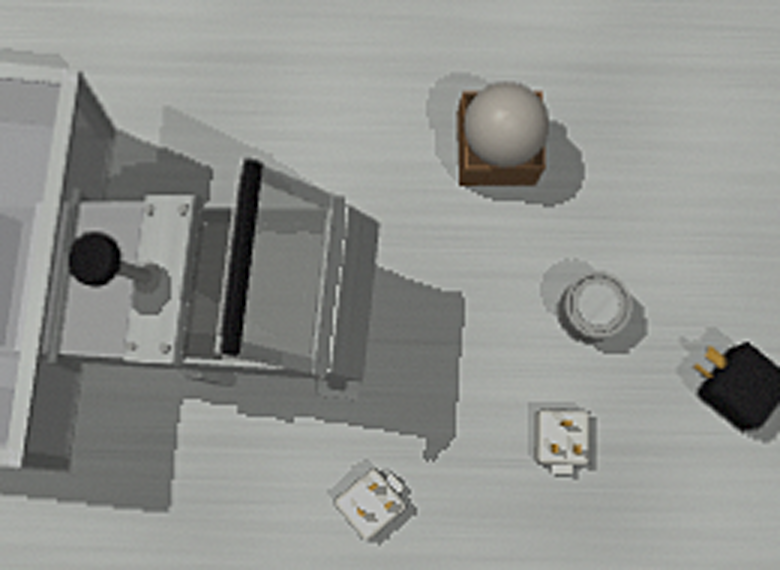

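View pics/scenez.png

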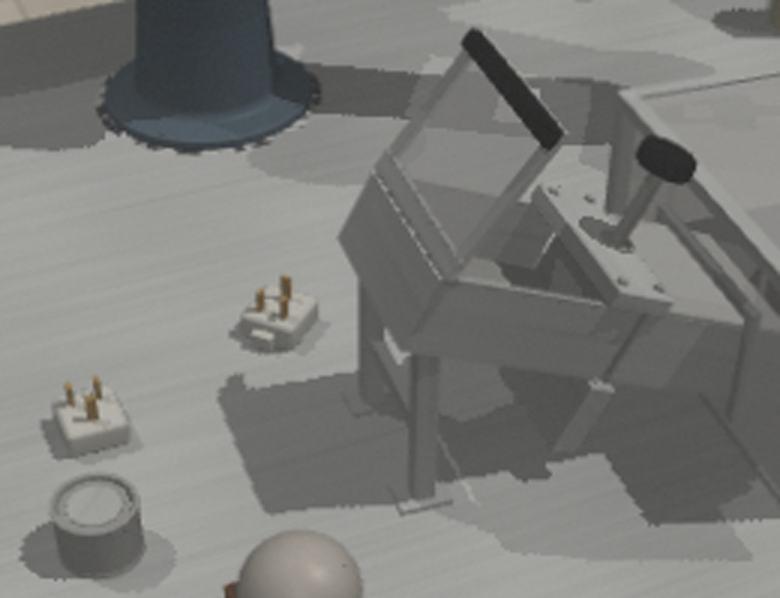

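The box's near top corners are at about (185,143) and (166,275) in the top view. The lid strip runs from (244,173) to (237,238), and the tin rim centre is at (360,221). Next I'll fit the pose of the box, the lid and the tin.

```bash
cat > h.py <<'E'
import numpy as np
from scipy.optimize import least_squares
from scipy.spatial.transform import Rotation as Ro
def proj(m,X):
    c=np.asarray(m["R"])@X+m["t"]; s=c[:2]/c[2]; s=s*(1+m["k1"]*(s@s)); return np.array([m["fx"]*s[0]+m["cx"],m["fy"]*s[1]+m["cy"]])
c25,s25=np.cos(np.radians(25)),np.sin(np.radians(25))
def box(p,X): x,y,yaw=p[:3]; return Ro.from_euler('z',yaw).apply(X)+[x,y,0]
def hat(p,X): return box(p,[X[0],X[1]*c25+X[2]*s25,.1-X[1]*s25+X[2]*c25])
def lid(p,a,X): return hat(p,[X[0],-.166+X[1]*np.cos(a)-X[2]*np.sin(a),.058+X[1]*np.sin(a)+X[2]*np.cos(a)])
def tri(obs):
    return least_squares(lambda X:np.concatenate([proj(m,X)-u for m,u in obs]),[.5,0,.05])
E
python3 - <<'E'
from rig import bot, vision
from h import *
T,S,W=[vision.camera_model(n) for n in("top","scene","wrist")]
for n,a,b in [("tinrim",(360,221),(192.2,286.6)),("knob",(191.3,206),(382.3,166.1)),("strip far",(244,173.3),(344.3,159.1)),("strip near",(236.7,237.7),(318.3,122.3))]:
    r=tri([(T,a),(S,b)]); print(n,r.x.round(4),np.abs(r.fun).max().round(2))
def f(q):
    p,a=q[:3],q[3]
    return np.concatenate([proj(T,box(p,[.17,.112,.187]))-(185,143.5),proj(T,box(p,[-.17,.112,.187]))-(166,275),
      proj(T,hat(p,[0,0,.153]))-(191.3,206),proj(S,hat(p,[0,0,.153]))-(382.3,166.1),
      proj(T,lid(p,a,[.073,.120,.008]))-(244,173.3),proj(S,lid(p,a,[.073,.120,.008]))-(344.3,159.1),
      proj(T,lid(p,a,[-.073,.120,.008]))-(236.7,237.7),proj(S,lid(p,a,[-.073,.120,.008]))-(318.3,122.3)])
r=least_squares(f,[.5,.2,0,1.44],loss='soft_l1'); print(r.x, r.fun.round(1))
print("wristcam",-np.asarray(W["R"]).T@W["t"], bot.read_state()["tcp_pos"])
E
```

```text
tinrim [ 0.5852 -0.2801  0.0479] 1.49
knob [0.5841 0.1608 0.2352] 0.6
strip far [0.6453 0.029  0.3239] 0.36
strip near [0.5018 0.0423 0.3244] 1.61
[ 0.57820157  0.09644569 -0.08194879  1.37584213] [ 0.3 -0.5  0.3 -0.1 -0.9 -0.3 -0.6 -1.4 -0.4 -0.5 -0.1  0.  -1.  -0.
 -2.4 -0. ]
wristcam [0.19819066 0.62353406 0.38340289] [0.27353533 0.58914775 0.2046316 ]
```

```bash
cat >> h.py <<'E'
P=[.57820157,.09644569,-.08194879]; TIN=np.array([.5852,-.2801])
def plan(bot,goal=None):
    s=bot.read_state(); R=Ro.from_euler('xyz',s["ee_rot"],degrees=True).as_matrix(); t=s["tcp_pos"]
    print("clk",round(s["clock"],2),"tcp",t.round(4),"box",(Ro.from_euler('z',-P[2]).apply(t-[P[0],P[1],0])*1000).round(1),"F",s["ft_force"].round(1),"open",round(s["opening"],4))
    by=Ro.from_euler('z',-P[2]).as_matrix()@R; print("tool axes in box (cols)\n",by.round(2))
    if goal is not None: print("units tool xyz",(R.T@(np.asarray(goal)-t)/.025).round(2))
    return R,t
E
python3 - <<'E'
from rig import bot, vision
from h import *
R,t=plan(bot,[.5852,-.2801,.2])
W=vision.camera_model("wrist"); print("cam in tool",R.T@(-np.asarray(W["R"]).T@W["t"]-t))
print("joint",bot.read_state()["joint_pos"])
a=R[:,1]; X=np.array([np.cos(P[2]),np.sin(P[2]),0]); print("angle of y to boxX", np.degrees(np.arctan2(np.cross(a,X)[2],a@X)))
E
```

```text
clk 0.15 tcp [0.2735 0.5891 0.2046] box [-344.   466.1  204.6] F [0.7 0.2 0.5] open 0.0938
tool axes in box (cols)
 [[-0.    0.35  0.94]
 [-0.    0.94 -0.35]
 [-1.   -0.   -0.  ]]
units tool xyz [  0.22 -26.28  25.95]
cam in tool [-0.17875314 -0.00080272 -0.08285577]
joint [ 5.51133706e+01  1.40732183e+01  8.93073721e+01 -2.38441924e-03
  7.67012244e+01 -9.97421180e+00]
angle of y to boxX -69.78346075838907
```

Call:
{"name": "jog_arm", "arguments": {
  "deltas": [
    {"x": -1,"roll": 1},
    {"x": -1,"roll": 1},
    {"x": -1,"roll": 1},
    {"x": -1,"roll": 1},
    {"x": -1,"roll": 1},
    {"x": -1,"roll": 1},
    {"x": -1,"roll": 1},
    {"x": -1,"roll": 1},
    {"roll": 1},
    {"roll": 1},
    {"roll": 1},
    {"roll": 1},
    {"roll": 0.18}
  ],
  "fingers": 100,
  "force": 12
}}

```text
invalid input
```

Call:
{"name": "jog_arm", "arguments": {
  "deltas": [
    {"z": 1,"y": 0.45},
    {"z": 1,"y": 0.45},
    {"z": 1,"y": 0.45},
    {"z": 1,"y": 0.45},
    {"z": 1,"y": 0.45},
    {"z": 1,"y": 0.45},
    {"z": 1,"y": 0.45},
    {"z": 1,"y": 0.45},
    {"z": 1,"y": 0.45},
    {"z": 1,"y": 0.45},
    {"z": 1,"y": 0.45},
    {"z": 1,"y": 0.45},
    {"z": 1,"y": 0.45},
    {"z": 1,"y": 0.45},
    {"z": 1,"y": 0.45},
    {"z": 1,"y": 0.45},
    {"z": 1,"y": 0.45},
    {"z": 1,"y": 0.45},
    {"z": 1,"y": 0.45},
    {"z": 1,"y": 0.45}
  ]
}}

```text
invalid input
```

Call:
{"name": "jog_arm", "arguments": {
  "deltas": [
    {"z": 1,"y": 0.45},
    {"z": 1,"y": 0.45},
    {"z": 1,"y": 0.45},
    {"z": 1,"y": 0.45},
    {"z": 1,"y": 0.45},
    {"z": 1,"y": 0.45},
    {"z": 1,"y": 0.45},
    {"z": 1,"y": 0.45},
    {"z": 1,"y": 0.45},
    {"z": 1,"y": 0.45,"x": 0.6},
    {"z": 1,"y": 0.45,"x": 0.8},
    {"z": 1,"y": 0.45,"x": 1},
    {"z": 0.8,"y": 0.45,"x": 1},
    {"z": 0.6,"x": 1},
    {"x": 1},
    {"x": 1},
    {"x": 0},
    {"x": 0}
  ]
}}

```text
invalid input
```

```bash
python3 - <<'E'
from rig import bot, vision
from h import *
import cv2
R,t=plan(bot,[.5852,-.2801,.2])
W=vision.camera_model("wrist"); im=vision.read_camera("wrist")
print(proj(W,np.array([*TIN,.05])),proj(W,np.array([*TIN,.0])))
sc=vision.read_camera("scene")
cv2.imwrite("pics/a1.png",cv2.resize(np.hstack([im,sc]),None,fx=.71,fy=.71,interpolation=cv2.INTER_AREA)); cv2.imwrite("pics/a1w.png",im)
g=cv2.cvtColor(im,cv2.COLOR_BGR2GRAY)
print(cv2.HoughCircles(cv2.medianBlur(g,5),cv2.HOUGH_GRADIENT,1,40,param1=80,param2=30,minRadius=20,maxRadius=90))
E
```

```text
clk 0.15 tcp [0.2735 0.5891 0.2046] box [-344.   466.1  204.6] F [0.7 0.2 0.5] open 0.0938
tool axes in box (cols)
 [[-0.    0.35  0.94]
 [-0.    0.94 -0.35]
 [-1.   -0.   -0.  ]]
units tool xyz [  0.22 -26.28  25.95]
[-143.9561789   597.75238433] [-107.64460725  555.86234947]
[[[269.5   8.5  29.7]]]
```

View pics/a1.png

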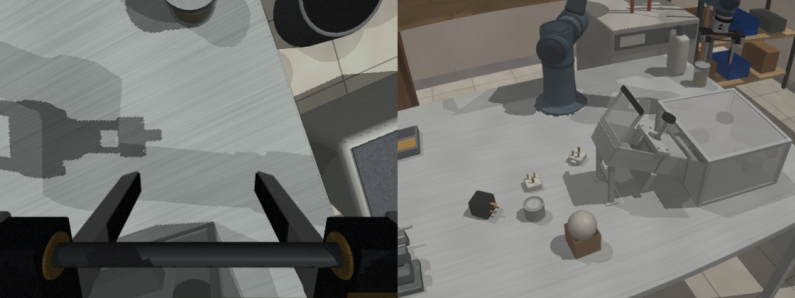

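Nothing moved: the format was refused. The picture only shows the start pose, with the gripper body along the jaw axis. I'll try rows with all four keys.

Call:
{"name": "jog_arm", "arguments": {
  "deltas": [
    {"x": -1,"y": 0,"z": 0,"roll": 1}
  ],
  "fingers": 100,
  "force": 12
}}

```text
clock: 0.35
tcp_pos: [0.2724, 0.5875, 0.2262]
ee_rot: [-93.7, 89.5, -124.5]
ft_force: [-0.7, -0.2, -0.5]
opening: 0.0941
```

Call:
{"name": "jog_arm", "arguments": {
  "deltas": [
    {"x": -1,"y": 0,"z": 0,"roll": 1},
    {"x": -1,"y": 0,"z": 0,"roll": 1},
    {"x": -1,"y": 0,"z": 0,"roll": 1},
    {"x": -1,"y": 0,"z": 0,"roll": 1},
    {"x": -1,"y": 0,"z": 0,"roll": 1},
    {"x": -1,"y": 0,"z": 0,"roll": 1},
    {"x": -1,"y": 0,"z": 0,"roll": 1},
    {"x": 0,"y": 0,"z": 0,"roll": 1},
    {"x": 0,"y": 0,"z": 0,"roll": 1},
    {"x": 0,"y": 0,"z": 0,"roll": 1},
    {"x": 0,"y": 0,"z": 0,"roll": 1},
    {"x": 0,"y": 0,"z": 0,"roll": 0.18}
  ]
}}

```text
clock: 1.55
tcp_pos: [0.2738, 0.5895, 0.4052]
ee_rot: [-26.3, 90.0, -121.0]
ft_force: [0.6, -0.2, -0.0]
opening: 0.0935
```

```bash
python3 - <<'E'
from rig import bot
from h import *
plan(bot,[*TIN,.2]); print(bot.read_state()["joint_pos"].round(1))
E
```

```text
clk 1.55 tcp [0.2738 0.5895 0.4052] box [-343.8  466.4  405.2] F [ 0.6 -0.2 -0. ] open 0.0935
tool axes in box (cols)
 [[-0.  1. -0.]
 [-0. -0. -1.]
 [-1. -0.  0.]]
units tool xyz [ 8.22 15.29 33.63]
[55.1  9.3 74.4 -0.  96.4 59.9]
```

Call:
{"name": "jog_arm", "arguments": {
  "deltas": [
    {"x": 0,"y": 0.45,"z": 1,"roll": 0},
    {"x": 0,"y": 0.45,"z": 1,"roll": 0},
    {"x": 0,"y": 0.45,"z": 1,"roll": 0},
    {"x": 0,"y": 0.45,"z": 1,"roll": 0},
    {"x": 0,"y": 0.45,"z": 1,"roll": 0},
    {"x": 0,"y": 0.45,"z": 1,"roll": 0},
    {"x": 0,"y": 0.45,"z": 1,"roll": 0},
    {"x": 0,"y": 0.45,"z": 1,"roll": 0},
    {"x": 0,"y": 0.45,"z": 1,"roll": 0},
    {"x": 0,"y": 0.45,"z": 1,"roll": 0},
    {"x": 0,"y": 0.45,"z": 1,"roll": 0},
    {"x": 0,"y": 0.45,"z": 1,"roll": 0},
    {"x": 0,"y": 0.45,"z": 1,"roll": 0},
    {"x": 0,"y": 0.45,"z": 1,"roll": 0},
    {"x": 0,"y": 0.45,"z": 1,"roll": 0},
    {"x": 0,"y": 0.45,"z": 1,"roll": 0},
    {"x": 0,"y": 0.45,"z": 1,"roll": 0},
    {"x": 0,"y": 0.45,"z": 1,"roll": 0},
    {"x": 0,"y": 0.45,"z": 1,"roll": 0},
    {"x": 0,"y": 0.45,"z": 1,"roll": 0}
  ]
}}

```text
clock: 3.55
tcp_pos: [0.4573, 0.0717, 0.4056]
ee_rot: [94.4, 90.0, -0.2]
ft_force: [-0.2, -0.9, -0.3]
opening: 0.0942
```

Call:
{"name": "jog_arm", "arguments": {
  "deltas": [
    {"x": 0,"y": 0.45,"z": 1,"roll": 0},
    {"x": 0,"y": 0.45,"z": 1,"roll": 0},
    {"x": 0,"y": 0.45,"z": 1,"roll": 0},
    {"x": 0,"y": 0.45,"z": 1,"roll": 0},
    {"x": 0,"y": 0.45,"z": 1,"roll": 0},
    {"x": 0,"y": 0.45,"z": 1,"roll": 0},
    {"x": 0,"y": 0.45,"z": 1,"roll": 0},
    {"x": 0,"y": 0.45,"z": 1,"roll": 0},
    {"x": 0.5,"y": 0.45,"z": 1,"roll": 0},
    {"x": 1,"y": 0.45,"z": 1,"roll": 0},
    {"x": 1,"y": 0.45,"z": 1,"roll": 0},
    {"x": 1,"y": 0.45,"z": 1,"roll": 0},
    {"x": 1,"y": 0.45,"z": 0.8,"roll": 0},
    {"x": 1,"y": 0.35,"z": 0.6,"roll": 0},
    {"x": 1,"y": 0,"z": 0,"roll": 0},
    {"x": 1,"y": 0,"z": 0,"roll": 0},
    {"x": 0.5,"y": 0,"z": 0,"roll": 0},
    {"x": 0,"y": 0,"z": 0,"roll": 0},
    {"x": 0,"y": 0,"z": 0,"roll": 0}
  ]
}}

```text
clock: 5.45
tcp_pos: [0.5846, -0.274, 0.2066]
ee_rot: [60.3, 89.9, -34.3]
ft_force: [0.1, 0.3, 0.4]
opening: 0.0937
```

```bash
python3 - <<'E'
from rig import bot, vision
from h import *
import cv2
R,t=plan(bot,[*TIN,.2])
W=vision.camera_model("wrist"); im=vision.read_camera("wrist")
print(proj(W,np.array([*TIN,.05])),proj(W,np.array([*TIN,.0])))
v=im.copy()
for i in range(64):
    a=i*np.pi/32; u=proj(W,np.array([TIN[0]+.032*np.cos(a),TIN[1]+.032*np.sin(a),.05])).astype(int); cv2.circle(v,tuple(u.tolist()),1,(0,0,255),-1)
cv2.imwrite("pics/b1.png",v)
E
```

```text
clk 5.45 tcp [ 0.5846 -0.274   0.2066] box [  36.7 -368.7  206.6] F [0.1 0.3 0.4] open 0.0937
tool axes in box (cols)
 [[ 0.  1.  0.]
 [-0.  0. -1.]
 [-1.  0.  0.]]
units tool xyz [0.26 0.04 0.24]
[279.6099602  196.72100932] [279.42546946 185.92950379]
```

View pics/b1.png

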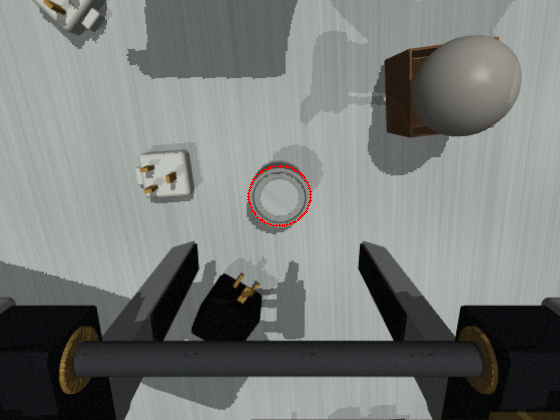

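The wrist view confirms the tin: its rim, at about (279,197), matches the predicted red circle within about 2 px. I'll descend and grip high on the tin.

Call:
{"name": "jog_arm", "arguments": {
  "deltas": [
    {"x": 1,"y": 0.04,"z": 0.08,"roll": 0},
    {"x": 1,"y": 0,"z": 0,"roll": 0},
    {"x": 1,"y": 0,"z": 0,"roll": 0},
    {"x": 1,"y": 0,"z": 0,"roll": 0},
    {"x": 1,"y": 0,"z": 0,"roll": 0},
    {"x": 1,"y": 0,"z": 0,"roll": 0},
    {"x": 0.8,"y": 0,"z": 0,"roll": 0},
    {"x": 0.38,"y": 0,"z": 0,"roll": 0},
    {"x": 0,"y": 0,"z": 0,"roll": 0},
    {"x": 0,"y": 0,"z": 0,"roll": 0}
  ]
}}

```text
clock: 6.5
tcp_pos: [0.586, -0.2765, 0.0276]
ee_rot: [59.8, 89.9, -34.9]
ft_force: [0.3, 0.0, 0.9]
opening: 0.0935
```

Call:
{"name": "jog_arm", "arguments": {
  "deltas": [
    {"x": 0,"y": 0,"z": 0,"roll": 0},
    {"x": 0,"y": 0,"z": 0,"roll": 0},
    {"x": 0,"y": 0,"z": 0,"roll": 0},
    {"x": 0,"y": 0,"z": 0,"roll": 0},
    {"x": 0,"y": 0,"z": 0,"roll": 0},
    {"x": 0,"y": 0,"z": 0,"roll": 0}
  ],
  "fingers": 0,
  "force": 12
}}

```text
clock: 7.1
tcp_pos: [0.5852, -0.276, 0.0263]
ee_rot: [62.2, 90.0, -32.5]
ft_force: [0.0, 0.6, 2.0]
opening: 0.0637
```

Gripped, with the opening at 63.7 mm as expected. The tool can't pitch, so I'll pre-tilt the tin in the pads by pushing its foot against the box's front top edge. Then it can go under the leaning lid. First lift and travel.

Call:
{"name": "jog_arm", "arguments": {
  "deltas": [
    {"x": -0.4,"y": 0,"z": 0,"roll": 0},
    {"x": -0.8,"y": 0,"z": 0,"roll": 0},
    {"x": -1,"y": 0,"z": 0,"roll": 0},
    {"x": -1,"y": 0,"z": 0,"roll": 0},
    {"x": -1,"y": 0,"z": 0,"roll": 0},
    {"x": -1,"y": 0,"z": 0,"roll": 0},
    {"x": -1,"y": 0,"z": -0.3,"roll": 0},
    {"x": -1,"y": -0.3,"z": -0.6,"roll": 0},
    {"x": -1,"y": -0.5,"z": -0.8,"roll": 0},
    {"x": -1,"y": -0.6,"z": -0.8,"roll": 0},
    {"x": -1,"y": -0.6,"z": -0.8,"roll": 0},
    {"x": -1,"y": -0.6,"z": -0.8,"roll": 0},
    {"x": -1,"y": -0.6,"z": -1,"roll": 0},
    {"x": -1,"y": -0.6,"z": -1,"roll": 0},
    {"x": -0.5,"y": -0.6,"z": -1,"roll": 0},
    {"x": 0,"y": -0.6,"z": -1,"roll": 0},
    {"x": 0,"y": -0.6,"z": -1,"roll": 0},
    {"x": 0,"y": -0.6,"z": -1,"roll": 0},
    {"x": 0,"y": -0.6,"z": -1,"roll": 0},
    {"x": 0,"y": -0.6,"z": -1,"roll": 0}
  ]
}}

```text
clock: 9.1
tcp_pos: [0.4241, 0.0418, 0.3682]
ee_rot: [-96.0, 90.0, 169.3]
ft_force: [1.1, -0.1, -2.5]
opening: 0.0637
```

Call:
{"name": "jog_arm", "arguments": {
  "deltas": [
    {"x": 0,"y": -0.1,"z": -1,"roll": 0},
    {"x": 0,"y": 0,"z": -1,"roll": 0},
    {"x": 0,"y": 0,"z": -1,"roll": 0},
    {"x": 0,"y": 0,"z": -1,"roll": 0},
    {"x": 0,"y": 0,"z": -0.8,"roll": 0},
    {"x": 0,"y": 0,"z": -0.4,"roll": 0},
    {"x": 0,"y": 0,"z": 0,"roll": 0},
    {"x": 0,"y": 0,"z": 0,"roll": 0}
  ]
}}

```text
clock: 9.9
tcp_pos: [0.4333, 0.17, 0.3683]
ee_rot: [-32.4, 90.0, -127.1]
ft_force: [-0.7, 0.1, -2.8]
opening: 0.0636
```

```bash
python3 - <<'E'
from rig import bot
from h import *
plan(bot,box(P,[-.135,.068,.208])); print(bot.read_state()["joint_pos"].round(1))
E
```

```text
clk 9.9 tcp [0.4333 0.17   0.3683] box [-150.4   61.5  368.3] F [-0.7  0.1 -2.8] open 0.0636
tool axes in box (cols)
 [[-0.  1. -0.]
 [-0. -0. -1.]
 [-1. -0.  0.]]
units tool xyz [ 6.41  0.62 -0.26]
[  7.4 -16.6 102.7  -0.   93.9  12.2]
```

Call:
{"name": "jog_arm", "arguments": {
  "deltas": [
    {"x": 0.6,"y": 0.3,"z": 0,"roll": 0},
    {"x": 1,"y": 0.3,"z": 0,"roll": 0},
    {"x": 1,"y": 0,"z": 0,"roll": 0},
    {"x": 1,"y": 0,"z": 0,"roll": 0},
    {"x": 1,"y": 0,"z": 0,"roll": 0},
    {"x": 1,"y": 0,"z": 0,"roll": 0},
    {"x": 0.6,"y": 0,"z": 0,"roll": 0},
    {"x": 0.2,"y": 0,"z": 0,"roll": 0},
    {"x": 0,"y": 0,"z": 0,"roll": 0}
  ]
}}

```text
clock: 10.8
tcp_pos: [0.4485, 0.1689, 0.2084]
ee_rot: [-70.5, 90.0, -165.2]
ft_force: [1.0, 0.7, -2.2]
opening: 0.064
```

Call:
{"name": "jog_arm", "arguments": {
  "deltas": [
    {"x": 0,"y": 0,"z": -0.3,"roll": 0},
    {"x": 0,"y": 0,"z": -0.3,"roll": 0},
    {"x": 0,"y": 0,"z": -0.3,"roll": 0},
    {"x": 0,"y": 0,"z": -0.3,"roll": 0}
  ]
}}

```text
clock: 11.2
tcp_pos: [0.4515, 0.199, 0.2095]
ee_rot: [30.7, 89.8, -64.0]
ft_force: [-0.7, -4.5, 1.1]
opening: 0.0641
```

```bash
python3 - <<'E'
from rig import bot, vision
from h import *
import cv2
plan(bot)
a=vision.read_camera("scene"); 
cv2.imwrite("pics/c1.png",cv2.resize(a[90:290,280:500],None,fx=2.5,fy=2.5))
E
```

```text
clk 11.2 tcp [0.4515 0.199  0.2095] box [-134.6   91.9  209.5] F [-0.7 -4.5  1.1] open 0.0641
tool axes in box (cols)
 [[ 0.  1.  0.]
 [-0.  0. -1.]
 [-1.  0.  0.]]
```

View pics/c1.png

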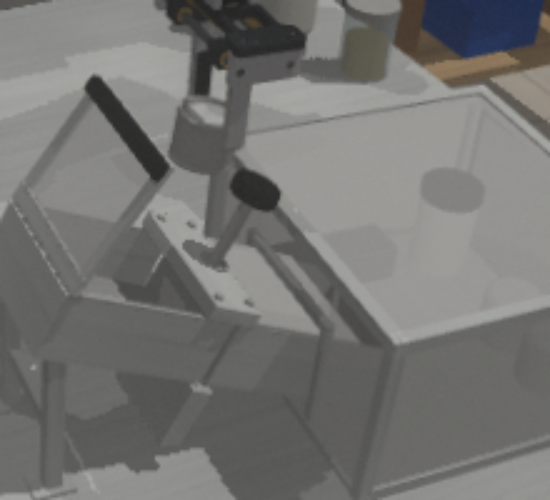

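The tin is pivoting in the pads against the box edge: it leans at about (205,130) in the crop, and the push is about 5 N. I'll keep going.

Call:
{"name": "jog_arm", "arguments": {
  "deltas": [
    {"x": 0,"y": 0,"z": -0.22,"roll": 0},
    {"x": 0,"y": 0,"z": -0.22,"roll": 0},
    {"x": 0,"y": 0,"z": -0.2,"roll": 0},
    {"x": 0,"y": 0,"z": 0,"roll": 0}
  ]
}}

```text
clock: 11.65
tcp_pos: [0.4523, 0.216, 0.2085]
ee_rot: [165.1, 89.9, 70.5]
ft_force: [0.7, -1.0, -1.4]
opening: 0.0628
```

```bash
python3 - <<'E'
from rig import bot, vision
from h import *
import cv2
plan(bot)
a=vision.read_camera("scene"); b=vision.read_camera("wrist")
cv2.imwrite("pics/c2.png",np.hstack([cv2.resize(a[100:200,320:420],(400,400)),cv2.resize(b[140:340,170:370],(400,400))]))
E
```

```text
clk 11.65 tcp [0.4523 0.216  0.2085] box [-135.3  108.8  208.5] F [ 0.7 -1.  -1.4] open 0.0628
tool axes in box (cols)
 [[ 0.  1.  0.]
 [ 0.  0. -1.]
 [-1.  0. -0.]]
```

View pics/c2.png

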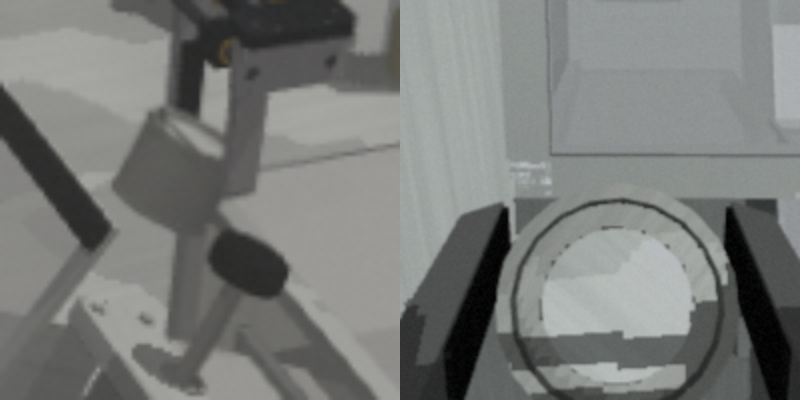

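```bash
python3 - <<'E'
from rig import bot, vision
from h import *
import cv2
S=vision.camera_model("scene");W=vision.camera_model("wrist")
s=bot.read_state();tb=Ro.from_euler('z',-P[2]).apply(s["tcp_pos"]-[P[0],P[1],0])
im=cv2.imread("pics/c2.png"); 
big=[]
for th in (25,35,45,55):
    t=np.radians(th); ax=np.array([0,np.sin(t),np.cos(t)]); piv=tb+[0,-.004,.014]
    v=im.copy()
    for h in (0,.05):
        c=piv+ax*(h-.041); 
        for k in range(120):
            a=k*np.pi/60; X=c+.032*(np.cos(a)*np.array([1,0,0])+np.sin(a)*np.array([0,np.cos(t),-np.sin(t)])); w=box(P,X)
            u=(proj(S,w)-(320,100))*4; q=(proj(W,w)-(170,140))*2
            cv2.circle(v,tuple(u.astype(int).tolist()),1,(0,0,255),-1)
            if h>0: cv2.circle(v,tuple((q+(400,0)).astype(int).tolist()),1,(0,255,0),-1)
    cv2.putText(v,str(th),(10,390),0,1.5,(255,0,0),3); big.append(v)
cv2.imwrite("pics/c3.png",cv2.resize(np.vstack([np.hstack(big[:2]),np.hstack(big[2:])]),(1200//2*4//3,400)))
E
```

```text
(no output)
```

View pics/c3.png

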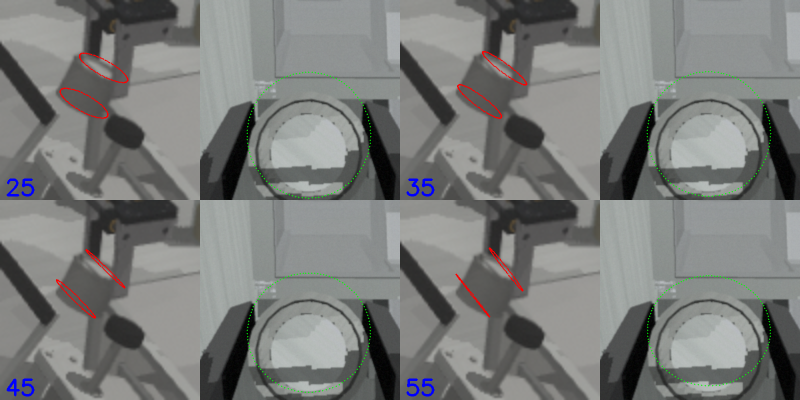

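```bash
python3 - <<'E'
from rig import bot, vision
from h import *
S=vision.camera_model("scene");W=vision.camera_model("wrist")
s=bot.read_state();tb=Ro.from_euler('z',-P[2]).apply(s["tcp_pos"]-[P[0],P[1],0])
A=np.linspace(0,2*np.pi,180)
def circ(cam,c,t):
    return np.array([proj(cam,box(P,c+.032*(np.cos(a)*np.array([1,0,0])+np.sin(a)*np.array([0,np.cos(t),-np.sin(t)])))) for a in A])
def f(q):
    y,z,x,t=q; ax=np.array([0,np.sin(t),np.cos(t)]); L=tb+[x,y,z]; B=L-.05*ax
    w=circ(W,L,t); l=circ(S,L,t); b=circ(S,B,t); iw=w[:,1].argmin()
    return [w[iw,1]-232.5,w[:,0].min()-218.5,w[:,0].max()-339,l[:,0].min()-357.5,l[l[:,0].argmin(),1]-128,l[:,0].max()-376.3,l[l[:,0].argmax(),1]-139,b[:,0].min()-348.3,b[b[:,0].argmin(),1]-146.8]
for t0 in (.4,.8):
    r=least_squares(f,[-.004,.02,0,t0],x_scale=[.01,.01,.01,.3],diff_step=1e-3); print((r.x[:3]*1000).round(1),np.degrees(r.x[3]).round(1),r.fun.round(1))
E
```

```text
[-11.2  23.4  -0.1] 23.7 [-0.1 -0.8  0.7 -2.1  0.6  3.6  0.8 -2.1 -0.3]
[-11.2  23.4  -0.1] 23.7 [-0.1 -0.8  0.7 -2.1  0.6  3.6  0.8 -2.1 -0.3]
```

The fit shows the tin tilted about 24° (about the 25° needed), held roughly 11–14 mm on the hatch side of the pad centre. That helps it clear the lid. Next I'll carry it to just above the housing, clear of the lid edge.

Call:
{"name": "jog_arm", "arguments": {
  "deltas": [
    {"x": 0,"y": 0,"z": 0.3,"roll": 0},
    {"x": -0.2,"y": 0,"z": 0.5,"roll": 0},
    {"x": -0.5,"y": 0,"z": 0.4,"roll": 0},
    {"x": -0.7,"y": 0,"z": 0,"roll": 0},
    {"x": -0.7,"y": 0,"z": 0,"roll": 0},
    {"x": -0.7,"y": 0,"z": 0,"roll": 0},
    {"x": -0.7,"y": 0.3,"z": 0.1,"roll": 0},
    {"x": -0.6,"y": 0.5,"z": 0.3,"roll": 0},
    {"x": -0.5,"y": 0.6,"z": 0.4,"roll": 0},
    {"x": 0,"y": 0.6,"z": 0.4,"roll": 0},
    {"x": 0,"y": 0.6,"z": 0.4,"roll": 0},
    {"x": 0,"y": 0.6,"z": 0.4,"roll": 0},
    {"x": 0,"y": 0.6,"z": 0.4,"roll": 0},
    {"x": 0,"y": 0.6,"z": 0.4,"roll": 0},
    {"x": 0,"y": 0.6,"z": 0.4,"roll": 0},
    {"x": 0,"y": 0.4,"z": 0.2,"roll": 0},
    {"x": 0,"y": 0,"z": 0,"roll": 0}
  ]
}}

```text
clock: 13.45
tcp_pos: [0.5784, 0.0887, 0.3229]
ee_rot: [-74.4, 90.0, -169.2]
ft_force: [-0.6, 0.1, -2.7]
opening: 0.0625
```

```bash
python3 - <<'E'
from rig import bot, vision
from h import *
import cv2
plan(bot,box(P,[0,-.008,.213]))
a=vision.read_camera("scene"); b=vision.read_camera("wrist")
cv2.imwrite("pics/d1.png",np.hstack([cv2.resize(a[40:240,250:450],(400,400)),cv2.resize(b[140:420,140:420],(400,400))]))
E
```

```text
clk 13.45 tcp [0.5784 0.0887 0.3229] box [  0.8  -7.7 322.9] F [-0.6  0.1 -2.7] open 0.0625
tool axes in box (cols)
 [[-0.  1. -0.]
 [-0. -0. -1.]
 [-1. -0.  0.]]
units tool xyz [ 4.4  -0.03  0.01]
```

View pics/d1.png

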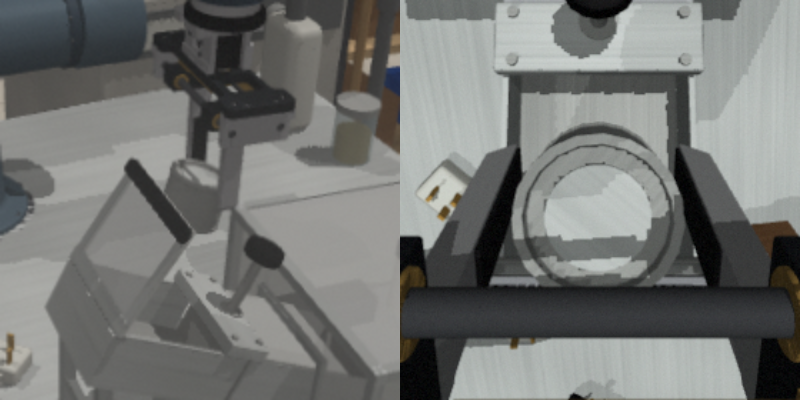

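The tin is still held, leaning slightly, centred over the open bay with the gate housing just ahead and the gripper body clear of the lid. Next I descend beside the lid edge and then push it to its limit with the body.

Call:
{"name": "jog_arm", "arguments": {
  "deltas": [
    {"x": 0.5,"y": -0.03,"z": 0,"roll": 0},
    {"x": 0.7,"y": 0,"z": 0,"roll": 0},
    {"x": 0.7,"y": 0,"z": 0,"roll": 0},
    {"x": 0.7,"y": 0,"z": 0,"roll": 0},
    {"x": 0.7,"y": 0,"z": 0,"roll": 0},
    {"x": 0.7,"y": 0,"z": 0,"roll": 0},
    {"x": 0.4,"y": 0,"z": 0,"roll": 0},
    {"x": 0,"y": 0,"z": 0,"roll": 0}
  ]
}}

```text
clock: 14.35
tcp_pos: [0.5758, 0.0898, 0.2123]
ee_rot: [-79.6, 89.9, -174.3]
ft_force: [-0.2, 1.5, -3.3]
opening: 0.0613
```

Call:
{"name": "jog_arm", "arguments": {
  "deltas": [
    {"x": 0,"y": 0,"z": 0.2,"roll": 0},
    {"x": 0,"y": 0,"z": 0.2,"roll": 0},
    {"x": 0,"y": 0,"z": 0.1,"roll": 0},
    {"x": 0,"y": 0,"z": 0,"roll": 0}
  ]
}}

```text
clock: 14.75
tcp_pos: [0.5757, 0.0766, 0.2138]
ee_rot: [91.6, 90.0, -3.1]
ft_force: [0.0, -0.6, -2.1]
opening: 0.0614
```

Call:
{"name": "jog_arm", "arguments": {
  "deltas": [
    {"x": 0.2,"y": 0,"z": 0.06,"roll": 0},
    {"x": 0.3,"y": 0,"z": 0.06,"roll": 0},
    {"x": 0.4,"y": 0,"z": 0,"roll": 0},
    {"x": 0.4,"y": 0,"z": 0,"roll": 0},
    {"x": 0.3,"y": 0,"z": 0,"roll": 0}
  ]
}}

```text
clock: 15.25
tcp_pos: [0.5745, 0.0741, 0.1716]
ee_rot: [-81.1, 89.9, -175.8]
ft_force: [-0.4, -0.5, -2.1]
opening: 0.0613
```

```bash
python3 - <<'E'
from rig import bot, vision
from h import *
import cv2
plan(bot)
a=vision.read_camera("scene"); b=vision.read_camera("wrist")
cv2.imwrite("pics/e1.png",np.hstack([cv2.resize(a[70:220,270:420],(400,400)),cv2.resize(b[140:420,140:420],(400,400))]))
E
```

```text
clk 15.25 tcp [0.5745 0.0741 0.1716] box [ -1.9 -22.6 171.6] F [-0.4 -0.5 -2.1] open 0.0613
tool axes in box (cols)
 [[-0.  1.  0.]
 [-0.  0. -1.]
 [-1. -0.  0.]]
```

View pics/e1.png

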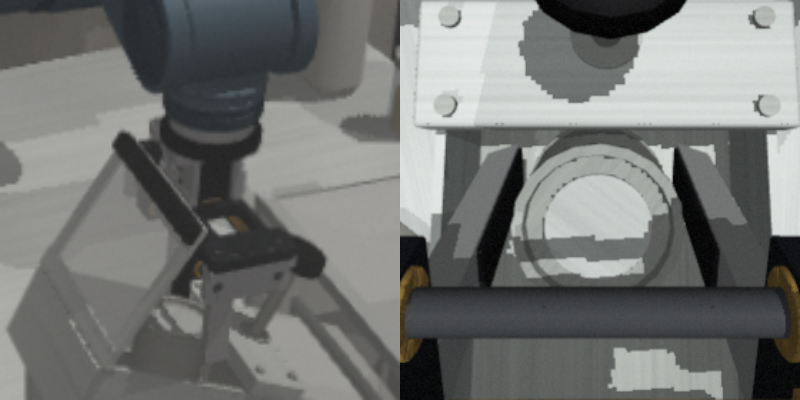

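The tin is inside the bay just uphill of the gate housing, with its front rim at about (600,135) against the housing edge at y≈128. The lid rests alongside the body. I'll lower it to contact.

Call:
{"name": "jog_arm", "arguments": {
  "deltas": [
    {"x": 0.15,"y": 0.06,"z": 0.06,"roll": 0},
    {"x": 0.2,"y": 0,"z": 0.06,"roll": 0},
    {"x": 0.15,"y": 0,"z": 0,"roll": 0},
    {"x": 0,"y": 0,"z": 0,"roll": 0}
  ]
}}

```text
clock: 15.75
tcp_pos: [0.5762, 0.0709, 0.1602]
ee_rot: [-89.2, 89.9, 176.1]
ft_force: [0.3, -0.2, -2.2]
opening: 0.0616
```

Call:
{"name": "jog_arm", "arguments": {
  "deltas": [
    {"x": 0.15,"y": 0,"z": 0,"roll": 0},
    {"x": 0.15,"y": 0,"z": 0,"roll": 0},
    {"x": 0,"y": 0,"z": 0,"roll": 0}
  ]
}}

```text
clock: 16.05
tcp_pos: [0.5772, 0.0716, 0.1544]
ee_rot: [112.8, 89.9, 18.2]
ft_force: [0.6, 3.1, -0.6]
opening: 0.0616
```

Call:
{"name": "jog_arm", "arguments": {
  "deltas": [
    {"x": 0.12,"y": 0,"z": 0,"roll": 0},
    {"x": 0.12,"y": 0,"z": 0,"roll": 0},
    {"x": 0,"y": 0,"z": 0,"roll": 0}
  ]
}}

```text
clock: 16.35
tcp_pos: [0.5786, 0.0721, 0.1532]
ee_rot: [82.8, 89.7, -11.9]
ft_force: [-10.8, 10.7, 22.0]
opening: 0.0615
```

Call:
{"name": "jog_arm", "arguments": {
  "deltas": [
    {"x": -0.16,"y": 0,"z": 0,"roll": 0},
    {"x": 0,"y": 0,"z": 0,"roll": 0}
  ]
}}

```text
clock: 16.55
tcp_pos: [0.578, 0.0717, 0.1539]
ee_rot: [99.3, 89.8, 4.6]
ft_force: [-1.8, 7.8, 10.4]
opening: 0.0613
```

Call:
{"name": "jog_arm", "arguments": {
  "deltas": [
    {"x": 0,"y": 0,"z": 0,"roll": 0},
    {"x": 0,"y": 0,"z": 0,"roll": 0},
    {"x": 0,"y": 0,"z": 0,"roll": 0},
    {"x": 0,"y": 0,"z": 0,"roll": 0},
    {"x": 0,"y": 0,"z": 0,"roll": 0},
    {"x": 0,"y": 0,"z": 0,"roll": 0}
  ],
  "fingers": 85
}}

```text
clock: 17.15
tcp_pos: [0.578, 0.0717, 0.154]
ee_rot: [100.8, 89.8, 6.1]
ft_force: [-4.0, 6.7, 10.3]
opening: 0.08
```

```bash
python3 - <<'E'
from rig import bot, vision
from h import *
import cv2
plan(bot)
W=vision.camera_model("wrist");b=vision.read_camera("wrist"); cv2.imwrite("pics/f1w.png",b)
g=cv2.cvtColor(b,cv2.COLOR_BGR2GRAY)
for n,X in (("rest lid",[0,-.034,.05]),("bay lid",[0,-.064,.05]),("house edge",[0,-.036,.076])): print(n,proj(W,hat(P,X)).round(0))
# coarse text view
s=cv2.resize(g[140:340,160:400],(60,34),interpolation=cv2.INTER_AREA)
for r in s: print(''.join(" .:-=+*#%@"[min(9,int(v)//24)] for v in r))
E
```

```text
clk 17.15 tcp [0.578  0.0717 0.154 ] box [  1.9 -24.7 154. ] F [-4.   6.7 10.3] open 0.08
tool axes in box (cols)
 [[ 0.  1.  0.]
 [ 0.  0. -1.]
 [-1.  0. -0.]]
rest lid [276. 235.]
bay lid [276. 290.]
house edge [275. 235.]
%%@@@@%%%%%%%#:       ...............      =%%%%%%%%%%%%%%%#
*%@@@@@%%%%%%%#:            ...          .+%%%%%%%%%%%%%#*##
+@@@@@%%%%%%%#===:                     :*%%%%%%%%%%%%%%%+=##
%@@@@@%%%%%%%+=====-.                -#%%%%%%%%%%%%%%%%%%*+*
@@@@@%%%%%%%%+========::..     ..::*%%%%%%%%%%%%%%%%%%%%%%%%
@@@@@%%%%%%%*==========----::::----#@@@@@@@@@@@@@@@@@%@%@%%%
@@@@@%%%%%%%+==========------------#@@@@@@@@@@@@@@%%%@%%%%%%
@@@@@%%%%%%%%+==========----------#%@@@@@@@@@@@@@@@@@@@@@@@@
@@@@%%%%%%%%%*=============----==+%@@@@@@@@@@@@@@@@@@%@@%%%%
@@@%%%%%%%%%%#+=================*%%%%%%%%%%%%%%%%%%%%%%%%%%%
@@@%%%%%%%%%%%#*===============+#%%%%%%%%%%%%%%%%%%%%%%%%%%%
@@@%%%%%%%%%%%%%#+===========+#%%%%%%%%%%%%%%%%%%%%%%%%%%%%%
%%%%%%%%%%%%%%%%%%#+++===+**##%%%%%%%%%%%%%%%%%%%%%%%%%%%%*#
#@%%%%%%%%%%%%%%%%%%%%##%%@%@@@@@@@@@@@@@@@@@@@@@@@@@@@@@+*#
@@%%%%%%%%%%%%%%%%%%%
[... 498 characters left out ...]
%%%%%###*=**=-=#    :=====-:-
-======.   .+###*+*###%%%%%%%%%%%%%%%###*=**==%=    -=====-:
======.    -*###*+####%%%%%%%%%%%%%%%%#**=+#++%%.    -=====-
=====:    .=####+*###%%%%%%%%%%%%%%%%%%##*=*++%%=    .======
====-     -+####=*#*%%%%%%%%%%%%%%%%%%%###==-+%%=.    .-----
===-     :-===*#=***%%%%%%%%%%%%%%%%%%%##*-=-=++--     :----
===.    .--====+====+++++*#****++++++**++=---==---:     :---
==:     -=+#**+--:---==================------==----.     :--
=-.    :-=**###+---==++++=====+++++++=---:---==-----     ::-
::.   .--=-=====+*=+##*####%%%%%%%%#****-*==-=------:    ::-
::.   -=-=-======**==+***##%%%%##*+*#*+=*#==---------   .:::
:::  :=--=-=====-=---:--==--------------====---------:  .:::
```

Call:
{"name": "jog_arm", "arguments": {
  "deltas": [
    {"x": -0.2,"y": 0,"z": -0.2,"roll": 0},
    {"x": -0.4,"y": 0,"z": -0.1,"roll": 0},
    {"x": -0.6,"y": 0,"z": 0,"roll": 0},
    {"x": -0.6,"y": 0,"z": -0.1,"roll": 0},
    {"x": -0.6,"y": 0,"z": -0.2,"roll": 0},
    {"x": 0,"y": 0,"z": 0,"roll": 0}
  ]
}}

```text
clock: 17.8
tcp_pos: [0.5796, 0.0863, 0.2151]
ee_rot: [92.9, 89.7, -1.7]
ft_force: [0.1, 0.3, -0.0]
opening: 0.0797
```

```bash
python3 - <<'E'
from rig import bot, vision
from h import *
import cv2
plan(bot)
W=vision.camera_model("wrist");b=vision.read_camera("wrist"); a=vision.read_camera("scene")
for n,X in (("rest lid",[0,-.034,.05]),("bay lid",[0,-.064,.05]),("house edge",[0,-.036,.076])): print(n,proj(W,hat(P,X)).round(0))
cv2.imwrite("pics/g1.png",np.hstack([cv2.resize(a[90:240,270:420],(400,400)),cv2.resize(b[140:420,140:420],(400,400))]))
E
```

```text
clk 17.8 tcp [0.5796 0.0863 0.2151] box [  2.3 -10.  215.1] F [ 0.1  0.3 -0. ] open 0.0797
tool axes in box (cols)
 [[ 0.01  1.    0.  ]
 [ 0.    0.   -1.  ]
 [-1.    0.01 -0.  ]]
rest lid [275. 223.]
bay lid [275. 264.]
house edge [275. 222.]
```

View pics/g1.png

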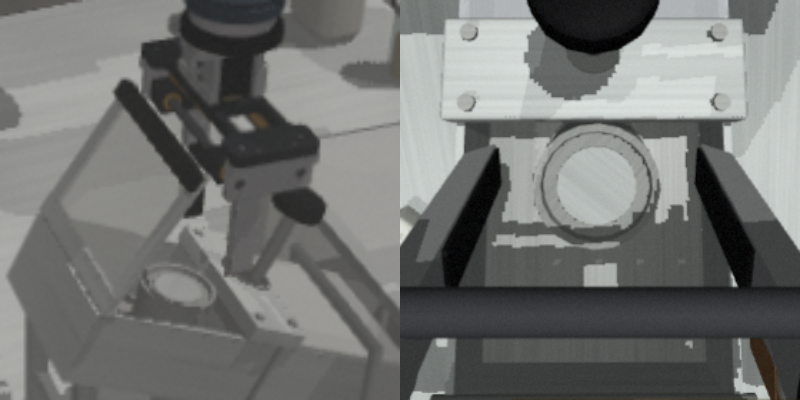

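The tin was set down in the bay but did not slide: its lid centre, at wrist px (278,268), corresponds to y≈-66. It is probably propped against the housing face. I'll close the fingers and press down gently on its downhill half.

Call:
{"name": "jog_arm", "arguments": {
  "deltas": [
    {"x": 0,"y": -0.08,"z": 0.2,"roll": 0},
    {"x": 0,"y": 0,"z": 0.2,"roll": 0},
    {"x": 0.3,"y": 0,"z": 0,"roll": 0},
    {"x": 0.5,"y": 0,"z": 0,"roll": 0},
    {"x": 0.4,"y": 0,"z": 0,"roll": 0},
    {"x": 0.2,"y": 0,"z": 0,"roll": 0},
    {"x": 0,"y": 0,"z": 0,"roll": 0}
  ],
  "fingers": 0
}}

```text
clock: 18.6
tcp_pos: [0.575, 0.0762, 0.1758]
ee_rot: [-100.7, 90.0, 164.6]
ft_force: [0.1, -0.3, 1.4]
opening: 0.0276
```

Call:
{"name": "jog_arm", "arguments": {
  "deltas": [
    {"x": 0.1,"y": 0,"z": 0,"roll": 0},
    {"x": 0.1,"y": 0,"z": 0,"roll": 0}
  ]
}}

```text
clock: 18.8
tcp_pos: [0.5762, 0.0763, 0.1728]
ee_rot: [96.8, 89.8, 2.1]
ft_force: [0.3, -0.8, 0.7]
opening: 0.0112
```

Call:
{"name": "jog_arm", "arguments": {
  "deltas": [
    {"x": 0.1,"y": 0,"z": 0,"roll": 0},
    {"x": 0.1,"y": 0,"z": 0,"roll": 0}
  ]
}}

```text
clock: 19.0
tcp_pos: [0.5757, 0.0766, 0.1678]
ee_rot: [123.3, 89.9, 28.6]
ft_force: [-3.2, 2.5, 15.0]
opening: 0.0003
```

Call:
{"name": "jog_arm", "arguments": {
  "deltas": [
    {"x": 0.1,"y": 0,"z": 0,"roll": 0},
    {"x": 0.1,"y": 0,"z": 0,"roll": 0}
  ]
}}

```text
clock: 19.2
tcp_pos: [0.5774, 0.0776, 0.1668]
ee_rot: [121.0, 89.6, 26.3]
ft_force: [-6.4, 7.5, 29.9]
opening: 0.0005
```

Call:
{"name": "jog_arm", "arguments": {
  "deltas": [
    {"x": -0.3,"y": 0,"z": 0,"roll": 0},
    {"x": -0.6,"y": 0,"z": -0.1,"roll": 0},
    {"x": -0.6,"y": 0,"z": -0.3,"roll": 0},
    {"x": -0.6,"y": 0,"z": -0.2,"roll": 0},
    {"x": 0,"y": 0,"z": 0,"roll": 0}
  ]
}}

```text
clock: 19.7
tcp_pos: [0.5777, 0.0918, 0.2171]
ee_rot: [93.4, 89.7, -1.3]
ft_force: [-0.1, 0.2, 0.3]
opening: 0.0002
```

```bash
cat >> h.py <<'E'
import cv2
def ascii(im,x0,x1,y0,y1,w=80):
    g=cv2.cvtColor(im,cv2.COLOR_BGR2GRAY)[y0:y1,x0:x1]; g=cv2.normalize(g,None,0,255,cv2.NORM_MINMAX)
    s=cv2.resize(g,(w,int(w*.5*(y1-y0)/(x1-x0))),interpolation=cv2.INTER_AREA)
    for r in s: print(''.join(" .:-=+*#%@"[min(9,int(v)//26)] for v in r))
E
python3 - <<'E'
from rig import bot, vision
from h import *
plan(bot)
W=vision.camera_model("wrist");b=vision.read_camera("wrist"); cv2.imwrite("pics/h1.png",b); cv2.imwrite("pics/h1s.png",vision.read_camera("scene"))
for y in (-.034,-.05,-.066): 
    C=[proj(W,hat(P,[.032*np.cos(a),y+.032*np.sin(a),.05])) for a in np.linspace(0,6.28,90)]; C=np.array(C); print(y,"rows",C[:,1].min().round(),C[:,1].max().round(),"cols",C[:,0].min().round(),C[:,0].max().round())
ascii(b,200,360,190,330)
E
```

```text
clk 19.7 tcp [0.5777 0.0918 0.2171] box [-1.000e-01 -4.600e+00  2.171e+02] F [-0.1  0.2  0.3] open 0.0002
tool axes in box (cols)
 [[ 0.  1.  0.]
 [ 0.  0. -1.]
 [-1.  0. -0.]]
-0.034 rows 187.0 272.0 cols 236.0 321.0
-0.05 rows 208.0 295.0 cols 236.0 321.0
-0.066 rows 229.0 317.0 cols 235.0 322.0
@@@@@@@@@@@@@@@@%*+++===========--------=-----=*%%%%%%%%%%%%%%%%%%%%%%%%%%%%%%%%
@@@@@@@@@@@@@@@@@*++===========+++=============%%%%%%%%%%%%%%%%%%%%%%%%%%%%%%%%%
@@@@@@@@@@@@@@@@@*++==========+++++++++++++++*%%%%%%%%%%%%%%%%%%%%%%%%%%%%%%%%%@
@@@@@@@@@@@@@@@@@@%*+=======++++++++++++++++*%%%%%%%%%%%%%%%%%%%%%%%%%%%%%%%@%@@
@@@@@@@@@@@@@@@@@@@%##+====++++++++++++++*%%%%%%%%%%%%%%%%%%%%%%%%%%@@@@@@@@@@@@
@@@@@@@@@@@@@@@@@@@@@@@#*+++++++++++++++%@@@%%%%%%%%%%%%%%%%%%%%%%@@@@@@@@@@@@@@
%@@@@@@@@@@@@@@@@@@@@@@@@%%@@#++*##@@@@@@@@@%%%%%%%%%%%%%%%%%%%%@@@@@@@@@@@@@@@%
@@@@@@@@@@@@@@@@@@@@@@@@@@@@@@@@@@@@@@@@@@@@%%%%%%%%%%%%%%%%%%@@@@@@@@@@@@@@@@@@
@@@@@@@@@@@@@@@@@@@@@@@@@@@@@@@@@@@@@@@@@@@@%%%%%%%%%%%%%%%@@@@@@@@@@@@@@@@@@@@@
%%%%%%%%%%%%%%%%%%%%%%%%%%%%%%%%%%###%%%%%%%#%############%%%%%%%%%%%%%#
[... 1296 characters left out ...]
----::::
::=++==-----------==---------===-::::. . .::::::-====--==**+++=------=*+----::::
::----------------------:::::-==-::::  . .:::::::::::::---------------+#-----:::
::-=-------------------:::::::--::::: .: .::::::::::::::-------:-------+:---::::
                                    : .- ..                                     
                                    :  : ..                                     
                                    :  . ..                                     
                                    :  . ..                                     
                                    : .: ..                                     
                                   .:..- .:
```

The tin has now slid to the gate: the rim rows match the prediction for y = -34 mm. Next: rise, go over the lid to its outer side, and sweep it shut with the closed fingertips.

Call:
{"name": "jog_arm", "arguments": {
  "deltas": [
    {"x": -0.5,"y": 0,"z": 0,"roll": 0},
    {"x": -1,"y": 0,"z": 0,"roll": 0},
    {"x": -1,"y": 0,"z": 0,"roll": 0},
    {"x": -1,"y": 0,"z": 0,"roll": 0},
    {"x": -1,"y": 0,"z": 0,"roll": 0},
    {"x": -1,"y": 0,"z": 0,"roll": 0},
    {"x": -0.6,"y": 0,"z": 0,"roll": 0},
    {"x": 0,"y": 0,"z": 0.6,"roll": 0},
    {"x": 0,"y": 0,"z": 1,"roll": 0},
    {"x": 0,"y": 0,"z": 1,"roll": 0},
    {"x": 0,"y": 0,"z": 1,"roll": 0},
    {"x": 0,"y": 0,"z": 1,"roll": 0},
    {"x": 0,"y": 0,"z": 0.4,"roll": 0},
    {"x": 0,"y": 0,"z": 0,"roll": 0}
  ]
}}

```text
clock: 21.2
tcp_pos: [0.5654, -0.0349, 0.3651]
ee_rot: [-99.9, 89.9, 165.3]
ft_force: [0.5, 0.7, 0.5]
opening: 0.0005
```

```bash
python3 - <<'E'
from rig import bot, vision
from h import *
plan(bot,box(P,[0,-.125,.312]))
T,S=[vision.camera_model(n) for n in("top","scene")]
a=vision.read_camera("top"); s=vision.read_camera("scene"); cv2.imwrite("pics/i1t.png",a); cv2.imwrite("pics/i1s.png",s)
print("tin lid centre scene, y -34/-66:",proj(S,hat(P,[0,-.034,.05])).round(),proj(S,hat(P,[0,-.066,.05])).round())
for an in (1.38,1.44,1.5): print(an,[proj(S,lid(P,an,[x,.120,.008])).round() for x in (-.073,.073)])
m=s[100:220,280:400].max(axis=2)<45; r,c=np.nonzero(m); print("dark", [(280+c[r==k].min(),280+c[r==k].max()) if (r==k).any() else None for k in range(0,70,5)])
ascii(s,280,400,110,220)
E
```

```text
clk 21.2 tcp [ 0.5654 -0.0349  0.3651] box [  -2.  -131.9  365.1] F [0.5 0.7 0.5] open 0.0005
tool axes in box (cols)
 [[-0.  1. -0.]
 [ 0. -0. -1.]
 [-1. -0. -0.]]
units tool xyz [ 2.12  0.08 -0.28]
tin lid centre scene, y -34/-66: [347. 201.] [335. 198.]
1.38 [array([316., 122.]), array([344., 159.])]
1.44 [array([313., 121.]), array([341., 158.])]
1.5 [array([310., 120.]), array([338., 157.])]
dark [None, None, None, None, None, None, None, None, None, (np.int64(329), np.int64(329)), None, None, None, None]
######*-:-----==####%%%%@@@@@@@@@@@@@@@@@@@@@@@@%%%%@@@@@@@@@@%@%%@@%%%#########
######*-----====#%@@@@@@@@@@@@@@@@@@@@@@@@@@@@@@@@@@@@%@%%%%%%%%@@@@@@@@%%%####*
######*----=====%%@@@@@@%@@@@@@@@@@@@@@@@@@@@@@@@@@@@@%%%%%@@@@@@@@@@@@@@@@@%%*=
###%%%#---======@@@@@@*:.:*%@@@@@@@@@@@@@@@@@@@@@@@@@@@@@@@@@@@@@@@@@@@@@@@@@@@%
@@@@@@%+--======@@@@@*     :%@@@@@@@@@@@@@@@@@@@@@@@@@@@@@%%%%%%%@@@@@@@@@@@@@@@
@@@@@@@#=--==++#@@@@@#:     .=@@@@@@@@@@@@@@@@@@@@@@@@@@@@@@@@@@@@@@@@@@@@@@@@@@
@@@@@@@@%%%@@@@@@@@@#+=-.     -#@@@@@@@@@@@@@@@@@@@@@@@@@@@@@@@@@@@@@@@@@@@@@@@@
@@@@@@@@@@@@@@@@@
[... 1631 characters left out ...]
=====----=+++==-----+#@#*=-::---#%%%%%%%%%*---=*##+-
=============*+++==+*++++=======-----+++**=-------*%@%#*+==-+%%%%%%%%%%#+---+*#*
==============+==++==++++++====-----:-++#%#+-------=#%%%%%###%%%%%%%%%%%%*----+#
===============++=====++******+-:-:::::-=*###=------=*###%%%%%%%%%%%%%%%%%#*---=
================+*==++*********+::::::----=+**=-------+####%%%%%%%%%%%%%%%%%#=--
===================-==+++*******=------------====-::----*++*#%%%#*##%%%%%%%%%%*-
-================================++++++++====----::::----+*####%#*+*#%%%%%%%%%%#
--===========================================++++++===---======+++***###%%%%%%%%
---============-=======================================-----========+*#########%
```

The scene shows the lid strip from about (316,120) to (343,158), so the lid is still at about 1.38 rad. I'll sweep it shut along the edge arc, staying on the free half.

Call:
{"name": "jog_arm", "arguments": {
  "deltas": [
    {"x": 0.6,"y": 0.08,"z": 0,"roll": 0},
    {"x": 0.9,"y": 0,"z": 0,"roll": 0},
    {"x": 0.9,"y": 0,"z": -0.3,"roll": 0},
    {"x": 0,"y": 0,"z": -0.6,"roll": 0},
    {"x": 0,"y": 0,"z": -0.6,"roll": 0},
    {"x": 0,"y": 0,"z": -0.4,"roll": 0},
    {"x": 0,"y": 0,"z": -0.26,"roll": 0}
  ]
}}

```text
clock: 22.0
tcp_pos: [0.5729, 0.0212, 0.3076]
ee_rot: [57.9, 89.9, -36.7]
ft_force: [-0.3, -1.8, -1.7]
opening: 0.0006
```

Call:
{"name": "jog_arm", "arguments": {
  "deltas": [
    {"x": 0.2,"y": 0,"z": -0.27,"roll": 0},
    {"x": 0.21,"y": 0,"z": -0.27,"roll": 0},
    {"x": 0.41,"y": 0,"z": -0.33,"roll": 0},
    {"x": 0.41,"y": 0,"z": -0.32,"roll": 0},
    {"x": 0.48,"y": 0,"z": -0.21,"roll": 0},
    {"x": 0.48,"y": 0,"z": -0.21,"roll": 0}
  ]
}}

```text
clock: 22.6
tcp_pos: [0.5755, 0.0608, 0.2502]
ee_rot: [-84.8, 90.0, -179.5]
ft_force: [0.3, -0.4, -0.4]
opening: 0.0004
```

Call:
{"name": "jog_arm", "arguments": {
  "deltas": [
    {"x": 0.5,"y": 0,"z": -0.08,"roll": 0},
    {"x": 0.5,"y": 0,"z": -0.08,"roll": 0},
    {"x": 0.6,"y": 0,"z": 0,"roll": 0},
    {"x": 0.5,"y": 0,"z": 0,"roll": 0}
  ]
}}

```text
clock: 23.0
tcp_pos: [0.5757, 0.0641, 0.1976]
ee_rot: [-77.0, 90.0, -171.7]
ft_force: [-1.3, -0.2, 0.5]
opening: 0.0006
```

```bash
python3 - <<'E'
from rig import bot, vision
from h import *
plan(bot)
T,S=[vision.camera_model(n) for n in("top","scene")]
s=vision.read_camera("scene"); cv2.imwrite("pics/j1s.png",s)
for an in (0,.1,.3): print(an,[proj(S,lid(P,an,[x,.120,.012])).round() for x in (-.073,.073)])
ascii(s,280,400,130,230)
E
```

```text
clk 23.0 tcp [0.5757 0.0641 0.1976] box [  0.2 -32.4 197.6] F [-1.3 -0.2  0.5] open 0.0006
tool axes in box (cols)
 [[-0.  1. -0.]
 [-0. -0. -1.]
 [-1. -0.  0.]]
0 [array([334., 174.]), array([361., 213.])]
0.1 [array([336., 169.]), array([363., 208.])]
0.3 [array([338., 160.]), array([366., 198.])]
%%%%%%%%%%%%%%%%%%%%%#---:..:--:  :-:-:-:       .:==*%%%%%%%%%%%%%%%%%%%%%%%%%%%
%%%%%%%%%%%%%%%%%%%%%%*+++=:.:+**- .::--:  ...  .::-*%%%%%%%%%%%%%%%%%%%%%%%%%%%
%%%%%%%%%%%%%%%%%###########-......  .::.           .-#%%%%%%%%%%%%%%%%%%%%%%%%%
%%%%%%######################+.      .            ..   .=#%%%%%##########*#######
############################+.                   .:.    :-*###******######%%%%%%
#############################=                     ...   ....:-*##%%%%%%%%%%%%%%
##############################+:    ....   .. .      .      ....=*#%%%%%%%%%%%%%
###############################*-. .:..:  .......       ......  .=##%%#%%%%%%%%%
#################################+:.:....   ........            .=####%%%%%%%%%%
############################%%%%%%%%#-:....           ....::::---::-=*
[... 1173 characters left out ...]
**#****#########%%###=.    -*###################=---
=================*+++++===++===+++++++++***%%%%%%#+-    .=*##################*--
===================---=================+++++********=:  .-**#####++*##########*=
--==========================-----------------------------=++***###**############
--===========================-=-=-=---------------------==========+++*##########
----==================================---------==----==------==-====+***########
-----===========================================---==-------------=========++++*
-----++=============================================--=-==------==============--
--=--*#+================================================------===============---
```

The lid is nearly shut: the strip end is at about (363,209), roughly 0.1 rad. I'll creep down to seat it.

Call:
{"name": "jog_arm", "arguments": {
  "deltas": [
    {"x": 0.15,"y": 0,"z": 0,"roll": 0},
    {"x": 0.15,"y": 0,"z": 0,"roll": 0}
  ]
}}

```text
clock: 23.25
tcp_pos: [0.5763, 0.0641, 0.1918]
ee_rot: [90.3, 90.0, -4.4]
ft_force: [-0.2, 0.1, 0.8]
opening: 0.0005
```

Call:
{"name": "jog_arm", "arguments": {
  "deltas": [
    {"x": 0.1,"y": 0,"z": 0,"roll": 0},
    {"x": 0.1,"y": 0,"z": 0,"roll": 0}
  ]
}}

```text
clock: 23.45
tcp_pos: [0.5765, 0.0642, 0.1872]
ee_rot: [86.5, 89.9, -8.2]
ft_force: [-1.9, -0.2, 7.1]
opening: 0.0005
```

Call:
{"name": "jog_arm", "arguments": {
  "deltas": [
    {"x": 0.06,"y": 0,"z": 0,"roll": 0},
    {"x": 0,"y": 0,"z": 0,"roll": 0},
    {"x": 0,"y": 0,"z": 0,"roll": 0}
  ]
}}

```text
clock: 23.75
tcp_pos: [0.5767, 0.0641, 0.1872]
ee_rot: [74.6, 89.9, -20.1]
ft_force: [-2.8, -0.9, 6.6]
opening: 0.0004
```

```bash
python3 - <<'E'
from rig import bot, vision
from h import *
plan(bot)
T,S=[vision.camera_model(n) for n in("top","scene")]
s=vision.read_camera("scene"); cv2.imwrite("pics/k1s.png",s); t=vision.read_camera("top"); cv2.imwrite("pics/k1t.png",t)
for an in (0,.05,.1): print(an,[proj(S,lid(P,an,[x,y,.012])).round(1) for x,y in ((.073,.112),(.073,.128))])
print("tin lid scene",proj(S,hat(P,[0,-.034,.05])).round())
ascii(s,330,380,185,225,90)
E
```

```text
clk 23.75 tcp [0.5767 0.0641 0.1872] box [  1.1 -32.4 187.2] F [-2.8 -0.9  6.6] open 0.0004
tool axes in box (cols)
 [[ 0.  1.  0.]
 [-0.  0. -1.]
 [-1.  0.  0.]]
0 [array([358.3, 212. ]), array([364.4, 213.2])]
0.05 [array([359.3, 209.8]), array([365.6, 210.7])]
0.1 [array([360.2, 207.6]), array([366.6, 208.1])]
tin lid scene [347. 201.]
%%%%%#*==-------==============+*#%%%%%%%%%%#####%%@@@@@@@%#%%##**++=-----------==+++++==--
%%%%%#*=-------=================*#%%%%%%%##=-----=*###%%@@@@%%%##*+=---------==+++++++==--
%%%%%#*=-------==============---=+##%%%%%+------------==*##%%%%%#+=--------==**##*****++==
%%%%%##==-----===============::---++%%%%%+=--------------==+****+---------=+*#%%%%%%%#####
%%%%%%%+=-----==============-...---=**%%%#*==----=-----------------------=+*%%%%%%%%%%%%%%
%%%%%%%*+-----==============-.. .:--==*#%%%#*==-------------------------++%%%%%%%%%%%%%%%%
%%%%%%%#*==---===========--::     ::-==+#%%%%#*==-------:::::---------==##%%%%%%%%%%%%%%%%
%%%%%%%%%+=---=======-::..          ---==*%%%%%#*====------::---------=+%%%%%%%%%%%%%%%%%%
%%%%%%%%%**==+++++###*=:.      
[... 1816 characters left out ...]
==================+++++==--:::-=========================+++++++
========================================================+===========================+++===
==============================================================-===========================
===============================================================================---========
=============================================================================------=======
============================================================================-------=======
==========================================================================-------=========
==========================================================================-----==========+
```

The strip end at (357–363,214) matches the prediction for 0 rad, and the lid resists at the predicted height, so the lid is shut. Now move over the knob.

Call:
{"name": "jog_arm", "arguments": {
  "deltas": [
    {"x": -0.5,"y": 0,"z": 0,"roll": 0},
    {"x": -0.9,"y": 0,"z": 0,"roll": 0},
    {"x": -1,"y": 0,"z": 0,"roll": 0},
    {"x": -0.9,"y": 0,"z": 0,"roll": 0},
    {"x": 0,"y": 0,"z": -0.6,"roll": 0},
    {"x": 0,"y": 0,"z": -1,"roll": 0},
    {"x": 0,"y": 0,"z": -1,"roll": 0},
    {"x": 0,"y": -0.04,"z": -1,"roll": 0},
    {"x": 0,"y": 0,"z": -0.5,"roll": 0},
    {"x": 0,"y": 0,"z": 0,"roll": 0}
  ]
}}

```text
clock: 24.85
tcp_pos: [0.5829, 0.1682, 0.2667]
ee_rot: [-84.9, 89.9, -179.4]
ft_force: [0.6, -0.7, -0.2]
opening: 0.0008
```

```bash
python3 - <<'E'
from rig import bot, vision
from h import *
plan(bot,box(P,[0,.070,.250]))
W=vision.camera_model("wrist");b=vision.read_camera("wrist"); cv2.imwrite("pics/l1.png",b)
T=vision.camera_model("scene"); s=vision.read_camera("scene"); cv2.imwrite("pics/l1s.png",s)
print("knob pred",proj(W,hat(P,[0,0,.16])).round(),"tin lid pred",proj(W,hat(P,[0,-.034,.05])).round(), "strip pred scene",proj(T,lid(P,0,[.073,.128,.012])).round())
ascii(b,180,380,160,400,70)
E
```

```text
clk 24.85 tcp [0.5829 0.1682 0.2667] box [ -1.2  71.9 266.7] F [ 0.6 -0.7 -0.2] open 0.0008
tool axes in box (cols)
 [[-0.  1.  0.]
 [-0.  0. -1.]
 [-1. -0.  0.]]
units tool xyz [0.67 0.05 0.08]
knob pred [281. 247.] tin lid pred [280. 286.] strip pred scene [364. 213.]
%%%%%%%%%%%%%%%%%%%%%%%%%%%%%#########################################
++++++++++*%################################################+==+++++++
=+++++++++*#################################################=-----=--=
==++++++++##################################################=--------=
==++++++++##################################################=---------
===+++++++##################################################+---------
===+++++++##################################################+---------
====++++++#################################################%+-----=---
+===++++++#################################################%+---------
++++***+++#######################**+**#####################%*=========
%%##%%%%%%%##################+-..     ..-+############################
%%##%%%%%%%###############*:. ........... .-*###
[... 1451 characters left out ...]
                       .=:..:                                 
                               .=::.:.                                
................................=::::.................................
  .  ....  .. . . . .... .  . .:+:::-.       .. .. ........ .. ... . .
      ..                    . ..=:::-.                        .  .    
. ..                       .  ..=:::-.                                
 .     . .     .            .  .=+#+-.. .                  .          
              .        .       .=*#*-..   .            .     . . .    
           .           .       .-*#*-..      .     .  .               
   .            .               -###-                  ..          ..
```

The fingertips are centred over the black knob. I'll touch it, then press along the rod axis: per row, tool x +0.453 and tool z +0.211 gives 12.5 mm along the rod.

Call:
{"name": "jog_arm", "arguments": {
  "deltas": [
    {"x": 0.35,"y": 0.05,"z": 0.08,"roll": 0},
    {"x": 0.37,"y": 0,"z": 0,"roll": 0},
    {"x": 0,"y": 0,"z": 0,"roll": 0}
  ]
}}

```text
clock: 25.25
tcp_pos: [0.5844, 0.1636, 0.2484]
ee_rot: [-89.3, 89.9, 176.0]
ft_force: [-0.2, 1.1, 2.1]
opening: 0.0005
```

Call:
{"name": "jog_arm", "arguments": {
  "deltas": [
    {"x": 0.453,"y": 0,"z": 0.211,"roll": 0},
    {"x": 0.453,"y": 0,"z": 0.211,"roll": 0}
  ]
}}

```text
clock: 25.45
tcp_pos: [0.5841, 0.1545, 0.2287]
ee_rot: [143.7, 89.8, 49.0]
ft_force: [-2.4, 3.0, 6.9]
opening: 0.0005
```

Call:
{"name": "jog_arm", "arguments": {
  "deltas": [
    {"x": 0.453,"y": 0,"z": 0.211,"roll": 0},
    {"x": 0.453,"y": 0,"z": 0.211,"roll": 0},
    {"x": 0.453,"y": 0,"z": 0.211,"roll": 0},
    {"x": 0.1,"y": 0,"z": 0.045,"roll": 0}
  ]
}}

```text
clock: 25.85
tcp_pos: [0.5827, 0.1375, 0.1921]
ee_rot: [159.0, 89.8, 64.2]
ft_force: [-4.0, 5.1, 14.0]
opening: 0.0004
```

Call:
{"name": "jog_arm", "arguments": {
  "deltas": [
    {"x": 0.08,"y": 0,"z": 0.035,"roll": 0},
    {"x": 0,"y": 0,"z": 0,"roll": 0},
    {"x": 0,"y": 0,"z": 0,"roll": 0},
    {"x": 0,"y": 0,"z": 0,"roll": 0},
    {"x": 0,"y": 0,"z": 0,"roll": 0},
    {"x": 0,"y": 0,"z": 0,"roll": 0},
    {"x": 0,"y": 0,"z": 0,"roll": 0},
    {"x": 0,"y": 0,"z": 0,"roll": 0},
    {"x": 0,"y": 0,"z": 0,"roll": 0},
    {"x": 0,"y": 0,"z": 0,"roll": 0},
    {"x": 0,"y": 0,"z": 0,"roll": 0},
    {"x": 0,"y": 0,"z": 0,"roll": 0},
    {"x": 0,"y": 0,"z": 0,"roll": 0},
    {"x": 0,"y": 0,"z": 0,"roll": 0},
    {"x": 0,"y": 0,"z": 0,"roll": 0}
  ]
}}

```text
clock: 27.35
tcp_pos: [0.5828, 0.1375, 0.1921]
ee_rot: [151.5, 89.8, 56.8]
ft_force: [-5.7, 6.2, 14.5]
opening: 0.0008
```

```bash
python3 - <<'E'
from rig import bot, vision
from h import *
plan(bot)
T,S=[vision.camera_model(n) for n in("top","scene")]
t=vision.read_camera("top"); cv2.imwrite("pics/m1t.png",t); s=vision.read_camera("scene"); cv2.imwrite("pics/m1s.png",s)
print("tray lid pred top",proj(T,hat(P,[0,.175,.05])).round(),"scene",proj(S,hat(P,[0,.175,.05])).round())
u=proj(S,hat(P,[0,.175,.025])).astype(int); k=cv2.imread("pics/k1s.png")
d=cv2.absdiff(s,k).max(axis=2); w=d[u[1]-30:u[1]+30,u[0]-40:u[0]+40]; r,c=np.nonzero(w>20); print(u,"scene diff n",len(r),"ctr",(c.mean()+u[0]-40,r.mean()+u[1]-30) if len(r) else None)
u=proj(T,hat(P,[0,.175,.025])).astype(int); k=cv2.imread("pics/k1t.png"); d=cv2.absdiff(t,k).max(axis=2)
w=d[u[1]-40:u[1]+40,u[0]-40:u[0]+40]; r,c=np.nonzero(w>15); print(u,"top diff n",len(r),"ctr",(c.mean()+u[0]-40,r.mean()+u[1]-40) if len(r) else None)
E
```

```text
clk 27.35 tcp [0.5828 0.1375 0.1921] box [  1.2  41.3 192.1] F [-5.7  6.2 14.5] open 0.0008
tool axes in box (cols)
 [[ 0.  1. -0.]
 [ 0. -0. -1.]
 [-1.  0. -0.]]
tray lid pred top [161. 212.] scene [417. 215.]
[411 222] scene diff n 46 ctr (np.float64(373.6304347826087), np.float64(194.80434782608697))
[166 213] top diff n 4150 ctr (np.float64(168.87903614457832), np.float64(213.1356626506024))
```

```bash
python3 - <<'E'
from rig import vision
from h import *
S=vision.camera_model("scene");T=vision.camera_model("top")
for n in ("scene0","h1s","k1s","m1s"):
    im=cv2.imread(f"pics/{n}.png"); print(n, "tray patch",im[205:230,402:430].mean(axis=(0,1)).round(1))
d=cv2.absdiff(cv2.imread("pics/m1s.png"),cv2.imread("pics/k1s.png"))
ascii(np.clip(d.astype(int)*6,0,255).astype(np.uint8),330,470,150,270,90)
for y in(-.034,.02,.1,.175): print(y,proj(S,hat(P,[0,y,.025])).round())
E
```

```text
scene0 tray patch [ 98.3 100.4 100.8]
h1s tray patch [100.5 102.7 103.1]
k1s tray patch [100.3 102.5 102.9]
m1s tray patch [102.6 104.8 105.2]
@@@@@@@@@@@@@@@@@@@@@%-.:..-#@@@@@@@@@@@@@@@@@@@@@@@#.                                    
@@@@@@@@@@@@@@@@@@@@@@%*+*=:.=#@@@@@@@@@@@@@@@@@@@@@+...                                  
@@@@@@@@@@@@@@@@@@@@@@%#++*#*-=*#%%@@@@@@@@@@@@@@@%-.                                     
+##@@@@@@@@@@@@@@@@@@@@%##*##*=#@%**#%@@@@@@@@@@@@*                                       
   #@@@@@@@@@@@@@@@@@%=-:::. :-@@+=%@%*%@@@@@@@%%#:                                       
  :%@@@@@@@@@@@@@@@@@-  ::-:.=%@@@@@@@@#=+==::.                                           
  -@@@@@@@@@@@@@@@@@@: ..::.:-#@@@@@%%@*                                                  
  =@@@@@@@@@@@@@@@@@#. .:--::::=++*#%*-                                                   
*.-#*+-==#@@@%%#++=-:..:-=-.::--                                                          
:.-%##*--*%:.       .::-=-::::.                                                           
  =+%%@%=::%*.     =@@@+-::.:.. ..             
[... 1870 characters left out ...]
                                                                                    
                                                                                          
                                                                                          
                                                                                          
                                                                                          
                                                                                          
                                                                                          
-0.034 [342. 210.]
0.02 [361. 213.]
0.1 [388. 218.]
0.175 [411. 223.]
```

```bash
python3 - <<'E'
from rig import bot,vision
from h import *
W=vision.camera_model("wrist");b=vision.read_camera("wrist"); cv2.imwrite("pics/n1.png",b)
for x in(-.033,0,.033): print("tray lid",x,proj(W,hat(P,[x,.175,.05])).round(), "edges rows",proj(W,hat(P,[x,.143,.05])).round(),proj(W,hat(P,[x,.207,.05])).round())
u=proj(W,hat(P,[0,.175,.05])).astype(int)
y0=max(0,u[1]-70); ascii(cv2.createCLAHE(4).apply(cv2.cvtColor(b,cv2.COLOR_BGR2GRAY))[...,None].repeat(3,2),max(0,u[0]-120),min(560,u[0]+120),y0,min(420,y0+140),100)
E
```

```text
tray lid -0.033 [236.  36.] edges rows [236.  73.] [237.   1.]
tray lid 0 [277.  36.] edges rows [277.  73.] [277.   1.]
tray lid 0.033 [318.  36.] edges rows [318.  73.] [317.   1.]
+=----=%%%%%%%%%#********************************#####*************************+*+*+*####**#********
++==-==#%%%%%%%%#+=::::::::::::--:----------=++****++*+***+=--::-:-----::----------=*######**#******
++=-=-=#%%%%%%%%#++-::::::::::::::::::::-=+*++++++++++++++++**+-:::::::::::::::-:-=++########*#*****
++=----*%#%%%%%%#+++::::::::::::::::::-=**+++**************+++**+-::::::::::-:-::-+++####*###*******
++==---*%%%%%%%%#+++-::::::::::::::::-+*++**#*#####%%#####****++**-:::::::::::::-=+++########*#*****
++=---=+%%%%%%%%#++++:::::::::::::::-+*++***######%%##%%##%##***+**=:::::::::-:-==+++##########****#
+++=---+%%%%%%%#*++++=::::::::::::::=*++***##########%########***+**-::::::::::-+=+=+####*#*********
++==---=#%%%%%##*+++++-::::::::::::-+++***####################***+**-:::::::::-=+=+=+*#**#**********
++==----#####%##*+++++=------------=+*+***####################***++*=---=-----=======***************
++==----
[... 1308 characters left out ...]
*************************+*****+**+***+******+*********+++*++*+++**+*+*+**************+++++++++*+
***************************++++++++++++++++++++++++++++++++++++++++++++++++++++++++++++++++*++++++++
**********************+******+*+++++++++++++++++++++++++++++++++++++++++++++++++++++++++*++*********
**************************+*+++++++++++++++++++++++++++++++++++++++++++++++++++++++***+*************
*****************************++*+++++++++++++++++++++++++++++++++++++++++++++*++********************
++++++++++++###+**************+*++*++++++++++++++++++++++++++++++++++++++***+***++*****#*+++++++++++
:.:::::::::-%%#+++++++**********++*++++***+*++*+++++**************************#*++++***%%=.... ..
```

The wrist view through the box shows the tin's round lid at about (282,30), against (277,36) predicted for the tray. So it has slid through. Now I let the plunger come up along its axis and retreat.

Call:
{"name": "jog_arm", "arguments": {
  "deltas": [
    {"x": -0.453,"y": 0,"z": -0.211,"roll": 0},
    {"x": -0.453,"y": 0,"z": -0.211,"roll": 0},
    {"x": -0.453,"y": 0,"z": -0.211,"roll": 0},
    {"x": -0.453,"y": 0,"z": -0.211,"roll": 0},
    {"x": -0.453,"y": 0,"z": -0.211,"roll": 0},
    {"x": -0.6,"y": 0,"z": -0.25,"roll": 0},
    {"x": -1,"y": 0,"z": 0,"roll": 0},
    {"x": -1,"y": 0,"z": 0,"roll": 0},
    {"x": -1,"y": 0,"z": 0,"roll": 0},
    {"x": -1,"y": -1,"z": 0,"roll": 0},
    {"x": 0,"y": -1,"z": 0,"roll": 0},
    {"x": 0,"y": -1,"z": 0,"roll": 0},
    {"x": 0,"y": -1,"z": 0,"roll": 0},
    {"x": 0,"y": -1,"z": 0,"roll": 0},
    {"x": 0,"y": -0.5,"z": 0,"roll": 0},
    {"x": 0,"y": 0,"z": 0,"roll": 0},
    {"x": 0,"y": 0,"z": 0,"roll": 0}
  ]
}}

```text
clock: 29.2
tcp_pos: [0.4483, 0.1798, 0.3603]
ee_rot: [45.4, 90.0, -49.3]
ft_force: [-0.1, -0.1, 0.1]
opening: 0.0004
```

```bash
python3 - <<'E'
from rig import bot,vision
from h import *
plan(bot)
S=vision.camera_model("scene");T=vision.camera_model("top")
s=vision.read_camera("scene");t=vision.read_camera("top"); cv2.imwrite("pics/o1s.png",s); cv2.imwrite("pics/o1t.png",t)
s0=cv2.imread("pics/scene0.png")
for n,c,im,X in (("knob scene",S,s,[0,0,.153]),("knob top",T,t,[0,0,.153])):
    u=proj(c,hat(P,X)); m=(im.max(axis=2)<50); y0,x0=int(u[1])-14,int(u[0])-14; r,q=np.nonzero(m[y0:y0+28,x0:x0+28]); print(n,u.round(1),"dark ctr",(q.mean()+x0).round(1),(r.mean()+y0).round(1),len(r))
print("strip pred a=0",proj(S,lid(P,0,[.073,.112,.012])).round(1),proj(S,lid(P,0,[.073,.128,.012])).round(1),proj(S,lid(P,.05,[.073,.128,.012])).round(1))
ascii(s,330,380,170,225,80)
print("tray top",proj(T,hat(P,[0,.175,.05])).round())
d=cv2.absdiff(t,cv2.imread("pics/top0.png")); 
for n,(x,y) in dict(plug_a=(284,288),plug_b=(347,266),adapter=(407,248),bulb=(327,163)).items(): print(n,"mean change",d[y-14:y+14,x-14:x+14].mean().round(1))
E
```

```text
clk 29.2 tcp [0.4483 0.1798 0.3603] box [-136.3   72.5  360.3] F [-0.1 -0.1  0.1] open 0.0004
tool axes in box (cols)
 [[ 0.  1. -0.]
 [-0. -0. -1.]
 [-1.  0.  0.]]
knob scene [381.7 164.7] dark ctr 381.4 166.4 173
knob top [190.4 205.7] dark ctr 191.0 206.0 238
strip pred a=0 [358.3 212. ] [364.4 213.2] [365.6 210.7]
@@@@@@@@@@@@@@@@@@@@@@@@@@@@@@@@@@@@@@%%%###%%%%%%##*----========+++++++==-..   
@@@@@@@@@@@@@@@@@@@@@@@@@@@@@@@@@@@@@@@@%%%%%######*+---========++++++++=---::..
@@@@@@@@@@@@@@@@@@@@@@@@@@@@@@@@@@@@@@@@@@%%#######*+---========+++++++=--------
@@@###%%@@@@@@@%%%@@@@@@@@@@@@@@@@@@@@@@@@@@@@%%%##*+---========++++++==--------
@%*:.   .:-*##*+##@%%#%%@%#@@@@@@@@@@@@@@@@@@@@@%%#+=---========++++==---------=
%*-.       .:===+*%%#+**##%@@@@@@@@@@@@@@@@@@@@@@%%+=---========+++==---------==
%%#-.        .:-=+*%%###**%@@@@@@@@@@@@@%%%%@@@@@@%+=---========++===--------==+
%##=-           ==++*@@@%%%@@@@@@@@@@@%#++*#%%@@@@%=----========+=====-----==+++
%%%*+:.         .:==+*%%@@@@@@@@@@@@@@@@#*++*#%@@%#=---===========---------==+++
%%%%#+-:         ..-==**@@@@@@@@@@@@@@@@@@%%%%@@@%*
[... 2197 characters left out ...]
==============+++++
===========--==-============--================-------===========================
===================--=--===--==-==---=--==============---=======================
=======-=============-==-----=--==-==--------=--====-=------------==============
==================-==-==--=====---------------=====--===-------===-=-------=====
==============================--==-===----=--===-------=---===--=----------==--=
----=========================--===--=============------=--=---------------======
----==============------=============-=======-==-----==------===--------========
tray top [161. 212.]
plug_a mean change 35.7
plug_b mean change 12.1
adapter mean change 6.1
bulb mean change 9.1
```

The knob is back at its starting pixels, the lid strip sits at the shut position, and the arm touches nothing. Handing in.

```bash
python3 -c "
from rig import job; print(job.job_done())"
```

```text
the job is handed in; nothing more can be done
None
```

I put the tin away in the dry box, ended with both doors shut, and handed the job in at about 29 s. The hand-in gives no verdict, so this rests on my own checks.

**What I did:**
1. I gripped the tin high. The tool cannot pitch, so I tilted the tin about 24° in the pads by pushing its foot against the box's top edge.
2. I lowered it into the bay beside the open lid and let go.
3. It did not slide at first (y ≈ -66 mm). After I pressed on its lid with the closed fingers at up to about 30 N and lifted off, it slid down to the gate.
4. I swept the outer lid shut and seated it with about 7 N.
5. I pressed the plunger along its rod to the stop (about 62 mm of travel, about 15 N), held it for 1.5 s, let it come back up and moved the arm away.

**Last checks:**
- **Tin:** before I let the plunger up, the wrist view showed its round lid in the tray, within about 7 px of the predicted spot. I did not look at it again afterwards.
- **Outer lid:** its free edge matches the 0 rad prediction within about 2 px.
- **Plunger:** the knob is back within 1 px of where it started.
- **Arm:** the force readings are near zero and it is clear of everything.

**Weak points:**
- **Slipping grip:** the tin slipped to the edge of the pads while tilted, though it was not dropped.
- **Tin at the gate:** I judged this from a coarse view partly hidden by the fingers.
- **Bystanders:** the top view changed most around plug_a. I took that to be the arm or its shadow, since nothing went near it, but I did not confirm it.

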